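# Unlock the hand lantern from its charging dock and stand it on the cork mat

## Task

The charged hand lantern is twist-locked on its round dock. Push its side lever round anticlockwise (seen from above) until you feel it come up against its stop, without forcing it; then lift the lantern straight off and set it down gently, upright, with its whole foot on the round cork mat, and let go. Leave the rook, the dish and the two rocks where they are.

Things in the scene. Friction and masses are not known exactly. Their poses are not given: they have to be found in the camera images.
- lamp: Hand lantern, 162 mm tall, 0.3 to 0.65 kg, loose. Origin: centre of its foot's underside, z up its axis; side lever along -x, top handle bar along y. Black foot 88 mm diameter with two lugs reaching 53 mm from the axis (+y, -y), hidden in the dock; skirt 128 mm diameter, 22 to 28 mm up; body and cap 76 mm diameter, cap's top 114 mm up; bow handle above. Locked in the dock at the start.
- lamp_lever (a point): Point on the side lever 95 mm from the lantern's axis, half-way up the lever; axes as the lantern's. The lever is a straight radial grey bar 12 mm thick across, 16 mm high (30 to 46 mm above the lantern's underside), its end 112 mm from the axis. Pushing it round takes under 2 N, and it stays where left; the stop is rubber-buffered, a rise of 2.5 N per mm here: end at 5 to 10 N, not over 15 N.
- lamp_handle (a point): Centre of the straight top bar of the bow handle, on the lantern's axis, 156 mm above its underside. The bar is 10 mm thick, 12 mm high and 74 mm long along the lantern's y, on two end posts; 36 mm of free height below it. Axes as the lantern's.
- dock: Fixed round dock, 160 mm diameter, 31 mm high. Origin: centre of its underside. The lantern's foot stands on its inner floor, 12 mm up, coaxial. The lantern is freed by turning it anticlockwise (yaw grows) 0.3 to 1.4 rad to a stop, different each time and unseen; the dock's yaw does not tell it. Within 0.1 rad short of the stop it lifts freely; 25 mm up it is clear.
- cork_mat: The fixed round cork mat, 160 mm diameter, 4 mm thick, lying on the table. Origin: centre of its underside.
- rook: Black plastic chess rook, 34 mm diameter, 54 mm tall, loose bystander. Origin: centre of its underside.
- dish: White ceramic dish, 90 mm diameter, 22 mm high, loose bystander. Origin: centre of its underside.
- rock_a: Brown resin rock outcrop, about 100 x 75 mm, 85 mm tall, loose bystander. Origin: centre of its underside.
- rock_b: Second brown resin rock outcrop, like the first. Origin: centre of its underside.
Things that resemble listed ones, but are neither listed nor needed, are in the scene too. There is more than one size of the cork_mat; the one meant has the size given above. Leave any red look-alike of the lamp alone.

How it is judged (in metres and radians):
On the way:
1. the lantern is lifted upright clear of its dock (z of lamp in the frame of dock above 0.045 m and angle between lamp's own z axis and vertical below 0.35 rad), for 0.1 s.
At the end, for the whole second after the job is handed in: The lantern stands upright (within 0.06 rad) and at rest on the cork mat, its axis within 28 mm of the mat's centre, released (horizontal distance between lamp and cork_mat below 0.028 m and z of lamp in the frame of cork_mat between 0 and 0.008 m and angle between lamp's own z axis and vertical below 0.06 rad and linear speed of lamp below 0.02 m/s and angular speed of lamp below 0.1 rad/s); the robot touches nothing.
It fails at once if the lantern is forced against its lock or stop (over 60 N there, about 18 N at the lever) (contact force between lamp and dock above 60 N).
It fails at once if the lantern is dropped or pressed hard onto the mat (over 60 N) (contact force between lamp and cork_mat above 60 N).
It fails at once if the lantern is tipped over (angle between lamp's own z axis and vertical above 0.6 rad).
It fails at once if the rook, dish or a rock is moved by more than 15 mm (distance of any of rook, dish, rock_a, rock_b from where it was at the start of the episode above 0.015 m).
It also fails if it takes over 67 s, if anything falls off the work surface, if the arm or the gripper's body presses on something with over 40 N, if the wrist force passes 120 N, or if a joint passes its speed limit or range.

## Robot

A 6-joint arm with a two-finger parallel gripper is mounted at the origin on the work surface. World frame = base frame: x ahead of the robot, y to its left, z up, the work surface at z = 0. Lengths are in mm, angles in rad, forces in N, time in s.
With the tool pointing down it reaches from about 350 to 875 mm from the base axis. Payload 15.5 kg.
Tool frame: the origin (TCP) lies on the centre line of the jaws, within the pads' length; the fingertips stand 19 mm ahead of it and the grasp point (between the pads) is the TCP (tip_extent is the distance from the TCP to the fingertips, in mm); z points along the fingers, x is the direction in which the jaws open and shut, and the axes are right-handed (so a half turn about z gives the same grasp; the last joint's range is limited). The gripper opens to 85 mm and grips with 20 to 120 N. Pads are 22 mm wide; open, the fingers measure 114 mm over their backs; the gripper's body (76 mm by 85 mm) begins 54 mm behind the grasp point. The pads swing forward as they close: fully open they stand 13 mm farther back than shut.
Start: joints at [-1.198, 0.494, 1.345, -0, 1.302, -0.096], TCP at [282.386, -557.57, 227.377] pointing down, gripper open.
Joint ranges: [-2.91, 2.91], [-0.82, 2.16], [0.22, 2.67], [-1.22, 4.37], [0.12, 2.79], [-3.08, 3.08]. Speed limits (rad/s): [1.89, 1.89, 2.57, 3.01, 3.01, 3.01].

## Interface

Orientations are given as a unit quaternion [x, y, z, w].
In Python, from cell import * gives the robot as it stands.
- The arm moves only by the tool arm_command, never from a script. Its argument "increments" is a list of rows, each a list of 3 entries, a list of its own where there are three numbers: the shift along the tool's x, y, z in cm, then the turn, a rotation vector about the tool's x, y, z in rad, then the opening, from 0 (shut) to 1 (fully open). In form: [[[x, y, z], [rx, ry, rz], jaw], ...]. A call has 1 to 5 rows; each row is the pose to reach, as a shift and turn from the pose commanded when the call began, along the tool's axes at that moment; what a row does not reach only later rows make up. A row lasts 1/8 s, in which the tool goes at most 62.5 mm and 10.7 degrees, less where a joint would pass 70% of its speed; a pose out of reach is approached as far as the arm can. A call with a gripper value outside its range is refused whole. The fingers move at their own pace and stop on an object; "force" is the grip in N (left out, the last holds). Time passes only in rows, so rows that repeat a pose let the fingers close. It gives the time, the measured TCP pose, the force and the opening at its end, in the units of the state.
- get_obs(): the state, without advancing time (a new reading comes with each control period).
- snapshot(name): name is "scene" or "top"; returns a dict with "color" (480x640x3 uint8, red, green, blue), "depth" (480x640 float32, mm along the optical axis (not along the pixel's ray), 0 where there is no reading), "mtx" (3x3 intrinsics, pixels), "world_from_camera" (4x4, takes a point from camera to world coordinates). Camera axes: x right, y up, looking along -z (the intrinsics and any distortion apply to the point x, -y, -z); pixel columns grow to the right and rows downward; lengths in mm; the calibration is good to about 2 mm. A picture is of the moment at which its call begins.
- finish_job(): hands the job in, once; it reports no verdict.
Trained networks look in the newest picture that a camera, given by its name, has taken for a name from the list of things; names that differ only in an ending like _2 or _b are one class to them, and where a whole thing is asked for, a point or a joint stands for the part that bears it (a point fixed in the world has none). Each returns a list of dicts, best first, with "conf" (0 to 1); they miss things now and then, are a little off and sometimes report something else, mostly with a low value. They report only what shows in the picture. A call takes as long as a camera call. They do not tell look-alikes from the thing itself.
- cut_out(camera, target): "mask" (480x640 bool, what is visible of it).
- mark_of(camera, target): "point" ([x, y, z] in mm, in world coordinates, good to about 4 mm: a listed point, or the origin of a listed thing).
The state is a dict: "t": time; "q": joint angles; "qvel": joint speeds; "joint_efforts": joint torques, N m; "position": TCP position; "tcp_rot": TCP orientation; "wrist_force": force on the tool from outside, world axes, zero at the start; "torque": the same for the moment, N m; "opening": finger opening in mm.
Only numpy, scipy, OpenCV 4.12 (cv2) and the standard library are available. Lean on these libraries where they do the work, as an engineer would, in place of code of your own. Each camera call takes 0.05 s, during which the arm holds its last target.

## Working session

There is one attempt and no reset: what is moved stays moved. The work goes in short steps, Python scripts to look and compute and a tool call to move; the robot and the scene stay as the last step left them, time stands still between calls to the robot, and variables do not carry over. Pictures are saved under pics/ and viewed, and the job is handed in when it is done.

Besides the shell and the picture viewer there is one more tool, called after "Call:" as name(argument=value, ...) on one line, values as JSON. arm_command: Moves the arm, as the interface text tells. Its arguments: {"type":"object","properties":{"increments":{"type":"array"},"force":{"type":"number"}},"required":["increments"]}

```bash
ls; mkdir -p pics
python3 - <<'E'
from cell import *
import cv2,numpy as np
o=get_obs();print(o)
for n in("scene","top"):
    s=snapshot(n);np.savez(f"{n}0.npz",**s)
    cv2.imwrite(f"pics/{n}0.png",s["color"][:,:,::-1])
    print(n,s["world_from_camera"].round(2).tolist(),s["mtx"].tolist())
    for t in["lamp","lamp_lever","lamp_handle","dock","cork_mat","rook","dish","rock_a"]:
        print(t,[(round(d["conf"],2),np.round(d["point"],0).tolist()) for d in mark_of(n,t)])
E
```

```text
pics
{'t': 0.0, 'q': array([-1.19750810e+00,  4.94201693e-01,  1.34614217e+00, -1.76353263e-05,
        1.30248714e+00, -9.55129381e-02]), 'qvel': array([-8.52096049e-04, -9.72348014e-04, -1.36442504e-03,  9.43383851e-05,
       -2.01985470e-04, -1.30197321e-03]), 'joint_efforts': array([-2.46312527e-03, -8.82157230e+01, -3.83872139e+01, -3.13138407e-04,
        9.88116808e-03,  3.00318243e-05]), 'position': array([ 282.24154328, -557.23019952,  226.78500305]), 'tcp_rot': array([ 8.52003738e-01, -5.23535335e-01, -4.99343531e-04, -3.66210993e-04]), 'wrist_force': array([ 0.00399517, -0.04209802,  0.20965585]), 'torque': array([-0.02106631,  0.02650476,  0.00607698]), 'opening': 84.99528586908973}
scene [[-0.81, -0.43, 0.39, 973.08], [0.58, -0.62, 0.52, 606.72], [0.02, 0.65, 0.76, 967.39], [0.0, 0.0, 0.0, 1.0]] [[471.25261504358735, 0.0, 318.2000394199102], [0.0, 471.25261504358735, 234.63612060491573], [0.0, 0.0, 1.0]]
lamp [(0.86, [291.0, 201.0, 2.0]), (0.62, [288.0, 434.0, 1.0])]
lamp_lever [(0.68, [280.0, 534.0, 41.0]), (0.64, [509.0, 273.0, 49.0]), (0.63, [240.0, 279.0, 35.0])]
la
[... 380 characters left out ...]
 [-0.0, 0.04, 1.0, 1680.58], [0.0, 0.0, 0.0, 1.0]] [[622.86755245582, 0.0, 324.3531889411921], [0.0, 622.86755245582, 232.4805368924247], [0.0, 0.0, 1.0]]
lamp [(0.89, [285.0, 436.0, -1.0]), (0.84, [551.0, 187.0, 8.0]), (0.61, [366.0, -6.0, -1.0])]
lamp_lever [(0.91, [239.0, 282.0, 39.0]), (0.81, [288.0, 532.0, 40.0]), (0.57, [507.0, 267.0, 49.0])]
lamp_handle [(0.86, [292.0, 203.0, 150.0]), (0.67, [554.0, 185.0, 167.0])]
dock [(0.52, [552.0, -179.0, 4.0])]
cork_mat [(0.95, [373.0, -171.0, 7.0]), (0.94, [554.0, -176.0, 6.0]), (0.74, [309.0, -406.0, -4.0])]
rook [(0.53, [366.0, -10.0, -2.0])]
dish [(0.56, [589.0, -6.0, -2.0])]
rock_a [(0.81, [762.0, 153.0, 0.0]), (0.75, [778.0, -115.0, 1.0])]
```

View pics/scene0.png

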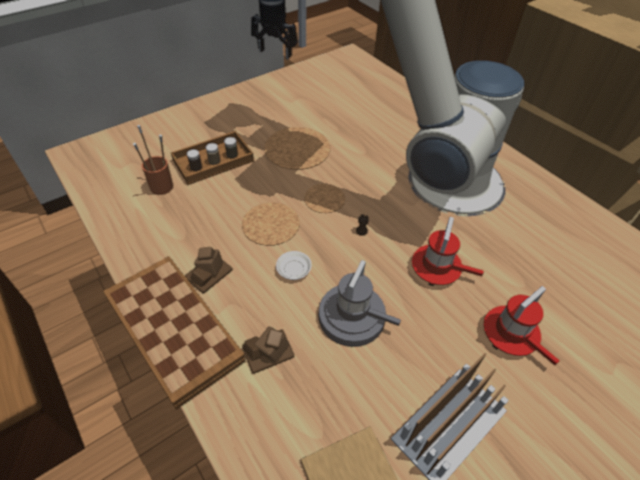

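View pics/top0.png

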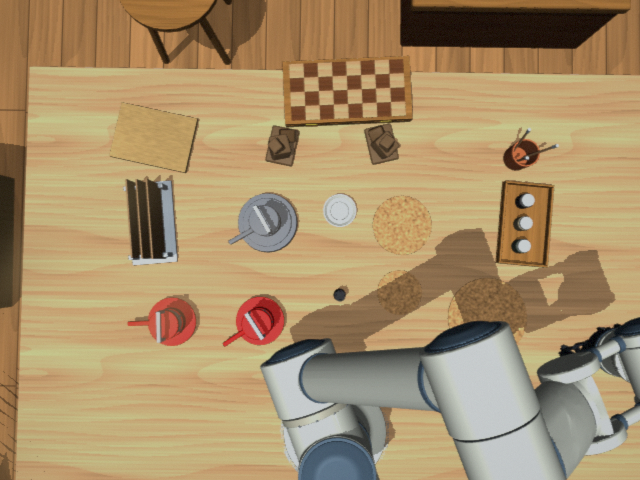

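The grey lantern on its dock is at top pixel (265,222). The red look-alikes at (170,321) and (260,321) are to be left alone. There are three mats: top (402,224), (399,291) and (487,315). I'll measure their diameters and look at crops.

```bash
cat > h.py <<'E'
import numpy as np,cv2
def pts(s,mask):
    v,u=np.nonzero(mask&(s["depth"]>0));d=s["depth"][v,u];K=s["mtx"]
    c=np.c_[(u-K[0,2])/K[0,0]*d,-(v-K[1,2])/K[1,1]*d,-d,np.ones(len(d))]
    return (c@s["world_from_camera"].T)[:,:3],u,v
def circ(P):
    A=np.c_[2*P[:,:2],np.ones(len(P))];b=(P[:,:2]**2).sum(1)
    x=np.linalg.lstsq(A,b,rcond=None)[0];return x[:2],np.sqrt(x[2]+x[0]**2+x[1]**2)
E
python3 - <<'E'
from cell import *
from h import *
for n in("scene","top"):
    s=snapshot(n)
    for d in cut_out(n,"cork_mat"):
        P,u,v=pts(s,d["mask"]);c,r=cv2.minEnclosingCircle(P[:,:2].astype(np.float32))
        print(n,"mat",round(d["conf"],2),"px",u.mean().round(),v.mean().round(),"n",len(u),"enc",np.round(c,1),round(2*r),"z",np.median(P[:,2]).round(1),"mean",P.mean(0).round(1))
    # lamp bands by height near (552,187)
    P,u,v=pts(s,np.ones((480,640),bool))
    D=np.hypot(P[:,0]-552,P[:,1]-187)
    for lo,hi,R in((20,36,100),(36,44,80),(42,62,135),(120,132,60),(158,185,70)):
        k=(P[:,2]>lo)&(P[:,2]<hi)&(D<R);Q=P[k]
        if len(Q)>5:
            c,r=cv2.minEnclosingCircle(Q[:,:2].astype(np.float32));rc=cv2.minAreaRect(Q[:,:2].astype(np.float32))
            print(n,lo,hi,len(Q),"enc",np.round(c,1),round(2*r,1),"zmed",np.median(Q[:,2]).round(1),"rect",[np.round(a,2) for a in rc])
    # lever far points
    k=(P[:,2]>40)&(P[:,2]<65)&(D<130)&(D>80);print("lever pts",k.sum(),P[k].mean(0).round(1) if k.any() else'')
s=snapshot("top");a=s["color"][170:280,210:330,::-1];b=s["color"][170:280,350:470,::-1]
cv2.imwrite("pics/crop1.png",cv2.resize(np.hstack([a,b]),None,fx=3.3,fy=3.3,interpolation=cv2.INTER_CUBIC))
E
```

```text
scene mat 0.98 px 271.0 223.0 n 1947 enc [ 555.4 -174.6] 165 z 4.6 mean [ 555.5 -170.1    4.6]
scene mat 0.71 px 297.0 148.0 n 2132 enc [ 309.  -404.3] 218 z 5.9 mean [ 312.2 -399.4    5.9]
scene 20 36 945 enc [556.6 188.9] 159.5 zmed 28.1 rect [array([560.66, 194.13]), array([142.77, 154.7 ]), np.float64(47.5)]
scene 36 44 946 enc [552.  194.7] 140.0 zmed 40.3 rect [array([558.24, 199.04]), array([109.08, 136.41]), np.float64(44.84)]
scene 42 62 526 enc [544.  211.8] 172.2 zmed 52.2 rect [array([549.26, 215.36]), array([ 96.23, 168.08]), np.float64(47.77)]
scene 120 132 673 enc [556.3 189. ] 77.5 zmed 126.1 rect [array([556.48, 190.52]), array([73.78, 73.2 ]), np.float64(40.04)]
scene 158 185 177 enc [555.3 189.1] 75.9 zmed 173.7 rect [array([555.26, 189.09]), array([75.79, 10.2 ]), np.float64(30.12)]
lever pts 105 [508.6 272.5  55. ]
top mat 0.92 px 399.0 292.0 n 1556 enc [ 372.4 -168.7] 121 z 2.1 mean [ 372.5 -168.1    2.2]
top mat 0.81 px 402.0 225.0 n 2736 enc [ 552.9 -174.7] 164 z 2.8 mean [ 552.9 -174.1    2.9]
top mat 0.67 px 488.0 305.0 n 3007 enc [ 311.  -404.4] 213 z 4.4 mean [ 342.2 -406.8    4.4]
top 20 36 999 enc [554.  187.5] 157.2 zmed 28.3 rect [array([554.06, 188.03]), array([154.94, 154.  ]), np.float64(79.71)]
top 36 44 712 enc [553.  183.4] 150.0 zmed 39.7 rect [array([553.15, 185.1 ]), array([138.69, 128.81]), np.float64(45.91)]
top 42 62 374 enc [539.6 208. ] 175.8 zmed 45.5 rect [array([539.32, 196.63]), array([122.21, 159.56]), np.float64(62.07)]
top 120 132 528 enc [554.6 187.9] 76.1 zmed 125.3 rect [array([554.98, 187.77]), array([73.11, 73.34]), np.float64(1.26)]
top 158 185 133 enc [554.4 187.8] 74.1 zmed 172.5 rect [array([554.19, 188.18]), array([73.79, 10.37]), np.float64(30.47)]
lever pts 59 [505.1 270.6  55.9]
```

View pics/crop1.png

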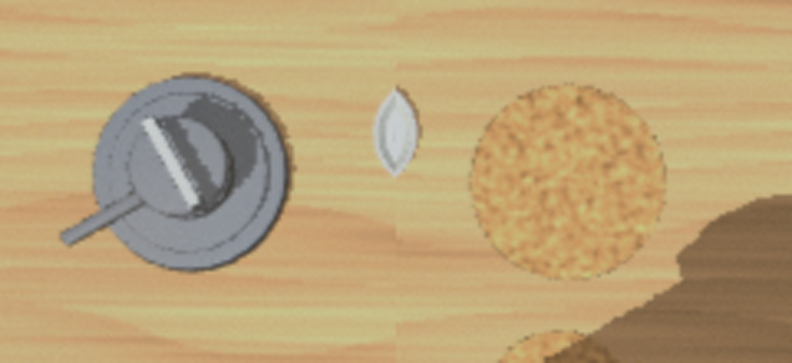

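Three mats: about 164 mm at top (402,224), 121 mm at (399,291) and 213 mm at (487,315). The one at (402,224) fits 160 mm, and the crop shows it plain and round. The lamp is the grey one at (265,222), axis about (555,188.5), lever at 120° (seen at lower left in the crop). The push puts the closed fingers beside the lever, with tool x pointing at the axis and tool +y as the push direction.

```bash
cat > nav.py <<'E'
import sys,numpy as np
from cell import *
from scipy.spatial.transform import Rotation as R
o=get_obs();M=R.from_quat(o["tcp_rot"]).as_matrix()
yaw=np.degrees(np.arctan2(M[1,0],M[0,0]))
print("t",o["t"],"pos",o["position"].round(1),"yaw",yaw.round(2),"tilt z",M[:,2].round(4),"F",o["wrist_force"].round(2),"open",round(o["opening"],1),"q",o["q"].round(2))
if len(sys.argv)>1:
    x,y,z,w=map(float,sys.argv[1:5])
    d=M.T@(np.array([x,y,z])-o["position"])/10
    Rt=R.from_matrix(np.array([[np.cos(np.radians(w)),np.sin(np.radians(w)),0],[np.sin(np.radians(w)),-np.cos(np.radians(w)),0],[0,0,-1]]))
    print("shift cm",d.round(2),"rot",(R.from_matrix(M).inv()*Rt).as_rotvec().round(4))
E
python3 nav.py 533.8 288.4 227 -59.8
```

```text
t 1.15 pos [ 282.4 -557.6  227.4] yaw -63.14 tilt z [-0.  0. -1.] F [-0.63  0.43  0.03] open 85.6 q [-1.2   0.49  1.35 -0.    1.3  -0.1 ]
shift cm [-6.411e+01 -6.065e+01  4.000e-02] rot [ 0.      0.     -0.0583]
```

Call:
arm_command(increments=[[[-3.2,-3.0,0],[0,0,-0.01],0],[[-7.4,-7.0,0],[0,0,-0.02],0],[[-11.6,-11.0,0],[0,0,-0.03],0],[[-15.8,-15.0,0],[0,0,-0.04],0],[[-20.0,-18.9,0],[0,0,-0.058],0]], force=40)

```text
t: 1.78
position: [360.9, -292.1, 227.5]
tcp_rot: [0.867, -0.499, 0.0, 0.0]
wrist_force: [1.0, 0.1, 0.3]
opening: -0.4
```

Call:
arm_command(increments=[[[-4.0,-4.2,0],[0,0,0],0],[[-8.0,-8.4,0],[0,0,0],0],[[-12.0,-12.6,0],[0,0,0],0],[[-16.0,-16.8,0],[0,0,0],0],[[-20.0,-20.0,0],[0,0,0],0]])

```text
t: 2.4
position: [433.6, -18.3, 227.6]
tcp_rot: [0.867, -0.498, 0.0, -0.0]
wrist_force: [1.3, -0.5, -0.8]
opening: -0.3
```

```bash
python3 nav.py 533.8 288.4 227 -59.8
```

```text
t 2.4 pos [433.6 -18.3 227.6] yaw -59.79 tilt z [ 1.e-03 -1.e-04 -1.e+00] F [ 1.31 -0.51 -0.77] open -0.3 q [-0.18  0.22  1.79  0.    1.13  0.86]
shift cm [-21.47 -24.09   0.07] rot [-0.0009 -0.0006  0.0001]
```

Call:
arm_command(increments=[[[-4.3,-4.8,0],[0,0,0],0],[[-8.6,-9.6,0],[0,0,0],0],[[-12.9,-14.4,0],[0,0,0],0],[[-17.2,-19.2,0],[0,0,0],0],[[-21.3,-23.5,0],[0,0,0],0]])

```text
t: 3.02
position: [528.1, 279.7, 227.5]
tcp_rot: [0.867, -0.499, 0.0, -0.0]
wrist_force: [0.6, -0.3, 0.5]
opening: -0.3
```

Call:
arm_command(increments=[[[0,0,0],[0,0,0],0],[[0,0,0],[0,0,0],0]])

```text
t: 3.28
position: [527.3, 277.2, 227.1]
tcp_rot: [0.867, -0.498, -0.0, 0.0]
wrist_force: [0.7, 0.4, 0.2]
opening: 0.3
```

```bash
python3 nav.py 533.8 288.4 55 -59.8
python3 - <<'E'
from cell import *
from h import *
for n in("scene","top"):
    s=snapshot(n);cv2.imwrite(f"pics/{n}1.png",s["color"][:,:,::-1])
E
```

```text
t 3.275 pos [527.3 277.2 227.1] yaw -59.78 tilt z [-6.e-04 -5.e-04 -1.e+00] F [0.68 0.38 0.2 ] open 0.3 q [ 0.38  0.45  1.42 -0.    1.27  1.43]
shift cm [-0.64 -1.14 17.21] rot [ 0.0008 -0.0001  0.0003]
```

View pics/scene1.png

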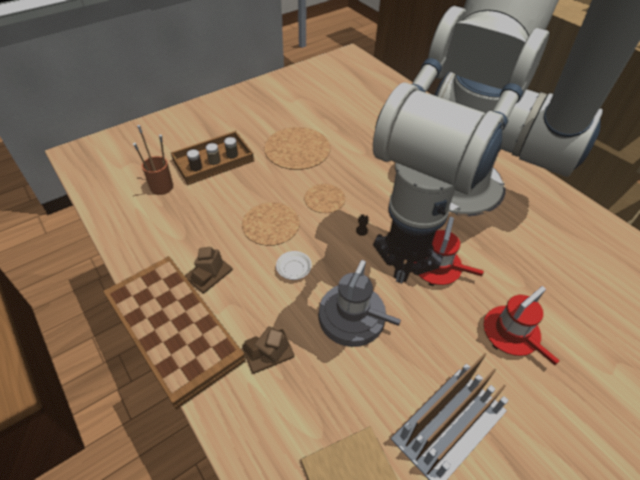

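The gripper is above the lever side at scene pixel (405,275), clear of the lantern at (355,290). I'll descend beside the lever.

Call:
arm_command(increments=[[[-0.6,-1.1,3.0],[0,0,0],0],[[-0.6,-1.1,7.0],[0,0,0],0],[[-0.6,-1.1,11.0],[0,0,0],0],[[-0.6,-1.1,15.0],[0,0,0],0],[[-0.6,-1.1,17.2],[0,0,0],0]])

```text
t: 4.0
position: [533.5, 286.5, 53.8]
tcp_rot: [0.866, -0.499, -0.001, 0.001]
wrist_force: [-0.2, -0.6, -0.0]
opening: 0.3
```

Call:
arm_command(increments=[[[0,0.2,0],[0,0,0],0],[[0,0.5,0],[0,0,0],0],[[0,0.5,0],[0,0,0],0]])

```text
t: 4.38
position: [530.3, 285.5, 56.7]
tcp_rot: [0.867, -0.499, 0.001, -0.001]
wrist_force: [0.5, 1.5, -1.1]
opening: 0.1
```

```bash
python3 nav.py 506.2 272.3 55 -59.8
python3 - <<'E'
from cell import *
from h import *
s=snapshot("scene");cv2.imwrite("pics/scene2.png",cv2.resize(s["color"][200:380,280:500,::-1],None,fx=3.3,fy=3.3))
E
```

```text
t 4.375 pos [530.3 285.5  56.7] yaw -59.84 tilt z [ 1.6e-03  7.0e-04 -1.0e+00] F [ 0.52  1.48 -1.13] open 0.1 q [ 0.39  0.67  1.57 -0.    0.9   1.44]
shift cm [-0.07  2.75  0.17] rot [-0.0017 -0.0002 -0.0007]
```

View pics/scene2.png

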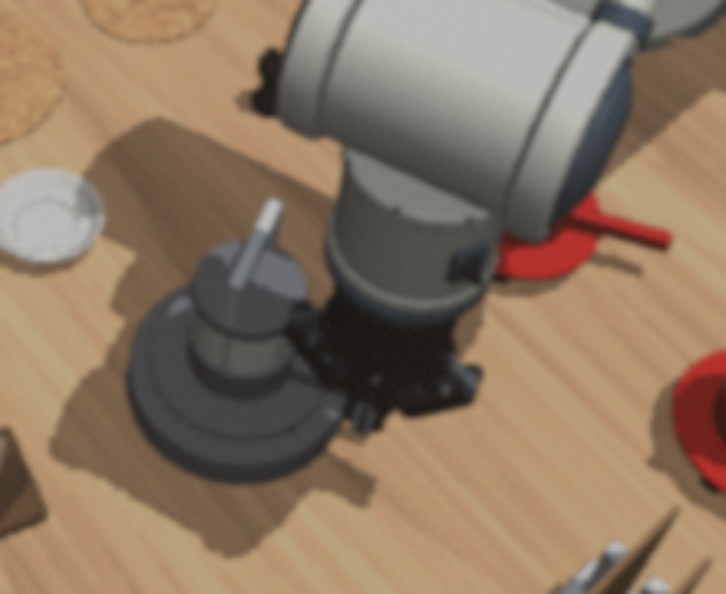

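The gripper stands beside the lever. Its linkage at crop pixel (310,330) is close to the cap, so I'll back out radially by 8 mm and then push.

Call:
arm_command(increments=[[[-0.4,0,0.1],[0,0,0],0],[[-0.8,0.3,0.1],[0,0,0],0],[[-0.8,0.6,0.1],[0,0,0],0],[[-0.8,0.9,0.1],[0,0,0],0],[[-0.8,0.9,0.1],[0,0,0],0]])

```text
t: 5.05
position: [517.8, 287.9, 54.4]
tcp_rot: [0.867, -0.499, -0.0, 0.0]
wrist_force: [-0.2, 0.2, 0.4]
opening: -0.1
```

Call:
arm_command(increments=[[[-0.03,0.21,0],[0,0,-0.02],0],[[-0.06,0.42,0],[0,0,-0.04],0],[[-0.08,0.63,0],[0,0,-0.06],0],[[-0.1,0.84,0],[0,0,-0.08],0],[[-0.1,0.84,0],[0,0,-0.08],0]])

```text
t: 5.68
position: [510.1, 284.6, 54.4]
tcp_rot: [0.886, -0.463, -0.0, 0.0]
wrist_force: [-0.0, -0.9, -0.1]
opening: 0.3
```

```bash
cat > st.py <<'E'
from h import *
from cell import *
from scipy.spatial.transform import Rotation as R
o=get_obs();M=R.from_quat(o["tcp_rot"]).as_matrix();p=o["position"]-[555,188.5,0]
print("t",o["t"],"tool F",(M.T@o["wrist_force"]).round(2),"pos",o["position"].round(1),"yaw",np.degrees(np.arctan2(M[1,0],M[0,0])).round(2))
print("axis in tool",(M.T@-p).round(1), "torque",o["torque"].round(2))
E
python3 st.py
python3 - <<'E'
from cell import *
from h import *
s=snapshot("scene");cv2.imwrite("pics/scene3.png",cv2.resize(s["color"][200:380,280:500,::-1],None,fx=3.3,fy=3.3))
E
```

```text
t 5.675 tool F [0.68 0.53 0.09] pos [510.1 284.6  54.4] yaw -55.21
axis in tool [104.5  18.   54.4] torque [ 0.04 -0.02 -0.01]
```

View pics/scene3.png

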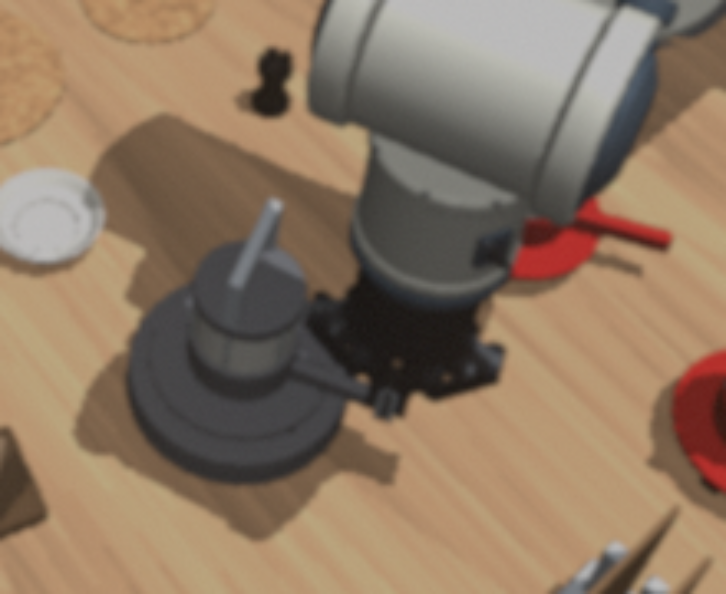

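Call:
arm_command(increments=[[[-0.06,0.42,0],[0,0,-0.04],0],[[-0.1,0.84,0],[0,0,-0.08],0],[[-0.13,1.2,0],[0,0,-0.115],0],[[-0.15,1.58,0],[0,0,-0.15],0],[[-0.15,1.58,0],[0,0,-0.15],0]])

```text
t: 6.35
position: [496.3, 276.8, 54.4]
tcp_rot: [0.918, -0.396, -0.0, 0.0]
wrist_force: [-0.2, -0.5, -0.6]
opening: 0.4
```

```bash
python3 st.py
python3 - <<'E'
from cell import *
from h import *
for n in("scene","top"):
    s=snapshot(n)
    P,u,v=pts(s,np.ones((480,640),bool));D=np.hypot(P[:,0]-555,P[:,1]-188.5)
    Q=P[(P[:,2]>155)&(P[:,2]<185)&(D<45)]
    if len(Q)>5: print(n,len(Q),cv2.minAreaRect(Q[:,:2].astype(np.float32)))
    cv2.imwrite(f"pics/{n}4.png",s["color"][:,:,::-1])
E
```

```text
t 6.35 tool F [0.17 0.48 0.59] pos [496.3 276.8  54.4] yaw -46.62
axis in tool [104.5  17.9  54.4] torque [-0.   -0.04  0.03]
scene 184 ((555.6228637695312, 189.34722900390625), (77.80693054199219, 10.304641723632812), 29.79983901977539)
top 134 ((554.6417236328125, 190.97425842285156), (59.313018798828125, 60.11925506591797), 81.89917755126953)
```

View pics/top4.png

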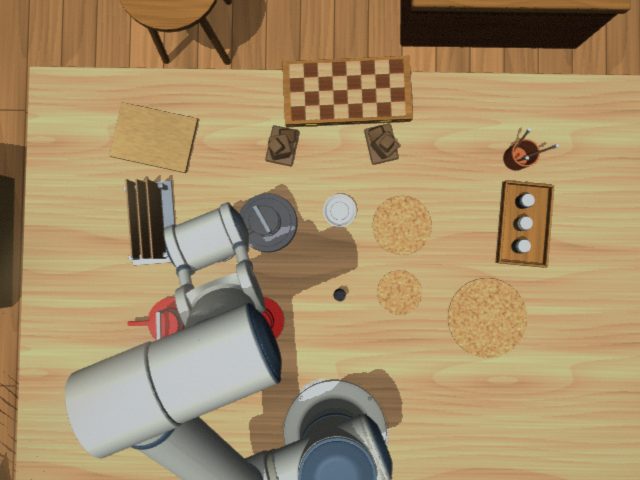

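Run:
```python
import cv2
a=cv2.imread("pics/scene4.png")[230:360,300:460]
cv2.imwrite("pics/scene4c.png",cv2.resize(a,None,fx=4.5,fy=4.5,interpolation=cv2.INTER_CUBIC))
```

```text
(no output)
```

View pics/scene4c.png

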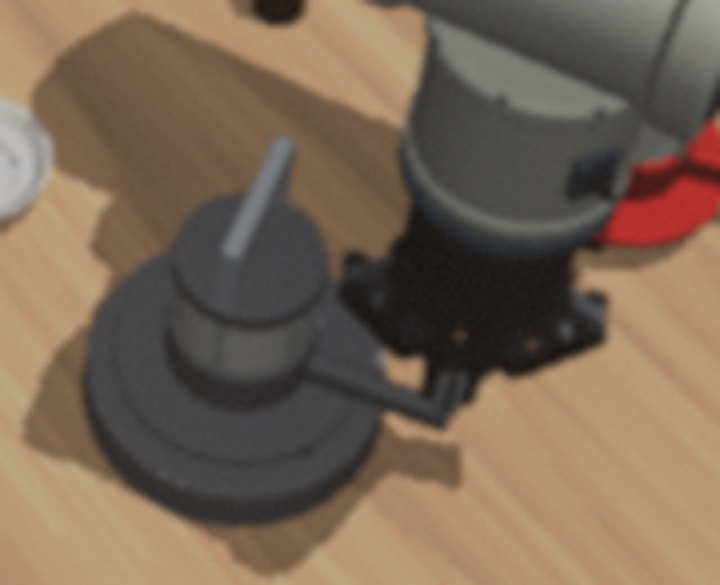

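```bash
python3 - <<'E'
from h import *
s=dict(np.load("scene0.npz"));W=np.linalg.inv(s["world_from_camera"]);K=s["mtx"]
def pr(p):
    c=W@np.r_[p,1];return np.round([K[0,0]*c[0]/-c[2]+K[0,2],K[1,1]*-c[1]/-c[2]+K[1,2]],1)
def cc(p): q=pr(p);return (q-[300,230])*4.5
er=np.array([np.cos(np.radians(120)),np.sin(np.radians(120))]);
for a in (120,124,128,133):
    e=np.array([np.cos(np.radians(a)),np.sin(np.radians(a))]);print(a,"lever end crop",cc(np.r_[[555,188.5]+e*112,58]),cc(np.r_[[555,188.5]+e*112,42]))
for z in(35,45,55,70,108):print("tool",z,cc([496.3,276.8,z]))
E
python3 - <<'E'
from cell import *
from h import *
s=snapshot("scene")
P,u,v=pts(s,np.ones((480,640),bool))
D=np.hypot(P[:,0]-496.3,P[:,1]-276.8)
k=(D<60)&(P[:,2]>25);Q=P[k]
for z in range(25,130,8):
    q=Q[(Q[:,2]>=z)&(Q[:,2]<z+8)]
    if len(q):print(z,len(q),q.mean(0).round(0),q.min(0).round(0),q.max(0).round(0))
D=np.hypot(P[:,0]-555,P[:,1]-188.5)
Q=P[(D>82)&(D<118)&(P[:,2]>38)&(P[:,2]<66)&(P[:,1]>190)];q=Q[:,:2]-[555,188.5]
print(len(Q),np.c_[np.degrees(np.arctan2(q[:,1],q[:,0])),np.hypot(*q.T),Q[:,2]].round(0)[::4].tolist())
E
```

```text
120 lever end crop [451.8 410.4] [446.85 427.05]
124 lever end crop [455.85 397.35] [451.35 414.  ]
128 lever end crop [459.45 384.3 ] [454.5 401.4]
133 lever end crop [461.7 368.1] [456.75 384.75]
tool 35 [437.4  418.95]
tool 45 [440.1 408.6]
tool 55 [443.25 398.25]
tool 70 [447.3  382.05]
tool 108 [459.  340.2]
25 146 [525. 248.  28.] [486. 218.  25.] [554. 266.  32.]
33 51 [526. 236.  39.] [500. 218.  35.] [550. 252.  41.]
41 48 [526. 248.  45.] [504. 219.  41.] [550. 285.  49.]
49 92 [518. 258.  54.] [499. 226.  49.] [535. 286.  57.]
57 82 [517. 256.  59.] [501. 227.  57.] [533. 288.  65.]
65 21 [505. 282.  69.] [493. 274.  67.] [510. 291.  73.]
73 28 [503. 283.  77.] [494. 263.  73.] [511. 291.  81.]
81 28 [504. 282.  85.] [493. 267.  81.] [511. 292.  89.]
89 23 [501. 282.  94.] [489. 271.  89.] [512. 291.  97.]
97 29 [503. 283. 102.] [489. 269.  97.] [516. 295. 105.]
105 81 [505. 281. 109.] [469. 250. 105.] [527. 309. 113.]
113 122 [500. 280. 116.] [468. 248. 113.] [533. 314. 121.]
121 75 [501. 288. 126.] [469. 249. 121.] [538. 321. 129.]
129 92 [504. 284. 133.] [468. 246. 129.] [541. 325. 137.]
83 [[124.0, 84.0, 56.0], [123.0, 87.0, 56.0], [119.0, 84.0, 58.0], [122.0, 92.0, 57.0], [119.0, 86.0, 56.0], [120.0, 95.0, 59.0], [117.0, 89.0, 57.0], [119.0, 97.0, 59.0], [116.0, 88.0, 55.0], [118.0, 96.0, 56.0], [116.0, 84.0, 48.0], [117.0, 93.0, 53.0], [118.0, 101.0, 56.0], [119.0, 109.0, 61.0], [116.0, 91.0, 49.0], [117.0, 100.0, 53.0], [118.0, 108.0, 58.0], [117.0, 98.0, 48.0], [118.0, 106.0, 52.0], [117.0, 103.0, 46.0], [118.0, 111.0, 50.0]]
```

```bash
python3 - <<'E'
from h import *
s=dict(np.load("scene0.npz"));W=np.linalg.inv(s["world_from_camera"]);K=s["mtx"]
def pr(p):
    c=W@np.r_[p,1];return np.round([K[0,0]*c[0]/-c[2]+K[0,2],K[1,1]*-c[1]/-c[2]+K[1,2]],1)
# scene3: TCP 510.1 284.6 yaw -55.21
for nm,p,y,o,sc in(("s3",[510.1,284.6],-55.21,[280,200],3.3),("s2",[530.3,285.5],-59.84,[280,200],3.3),("s4",[496.3,276.8],-46.6,[300,230],4.5)):
    a=np.radians(y);X=np.array([np.cos(a),np.sin(a)]);Y=np.array([np.sin(a),-np.cos(a)])
    for z in(35,45,55,65):
        print(nm,z,[((pr(np.r_[np.array(p)+X*i-Y*11,z])-o)*sc).round(0).tolist() for i in(-14,0,14)])
E
python3 - <<'E'
import cv2
a=cv2.imread("pics/scene3.png");cv2.imwrite("pics/s3z.png",cv2.resize(a[300:450,270:470],None,fx=3.8,fy=3.8))
E
```

```text
s3 35 [[396.0, 445.0], [376.0, 438.0], [355.0, 432.0]]
s3 45 [[398.0, 437.0], [378.0, 431.0], [357.0, 424.0]]
s3 55 [[400.0, 430.0], [380.0, 423.0], [359.0, 417.0]]
s3 65 [[403.0, 422.0], [382.0, 415.0], [361.0, 409.0]]
s2 35 [[373.0, 462.0], [352.0, 454.0], [333.0, 446.0]]
s2 45 [[375.0, 455.0], [354.0, 447.0], [334.0, 439.0]]
s2 55 [[377.0, 447.0], [356.0, 440.0], [336.0, 432.0]]
s2 65 [[379.0, 440.0], [358.0, 432.0], [338.0, 424.0]]
s4 35 [[464.0, 443.0], [436.0, 438.0], [407.0, 433.0]]
s4 45 [[467.0, 432.0], [438.0, 428.0], [410.0, 423.0]]
s4 55 [[470.0, 422.0], [441.0, 417.0], [413.0, 412.0]]
s4 65 [[473.0, 412.0], [444.0, 407.0], [416.0, 402.0]]
```

View pics/s3z.png

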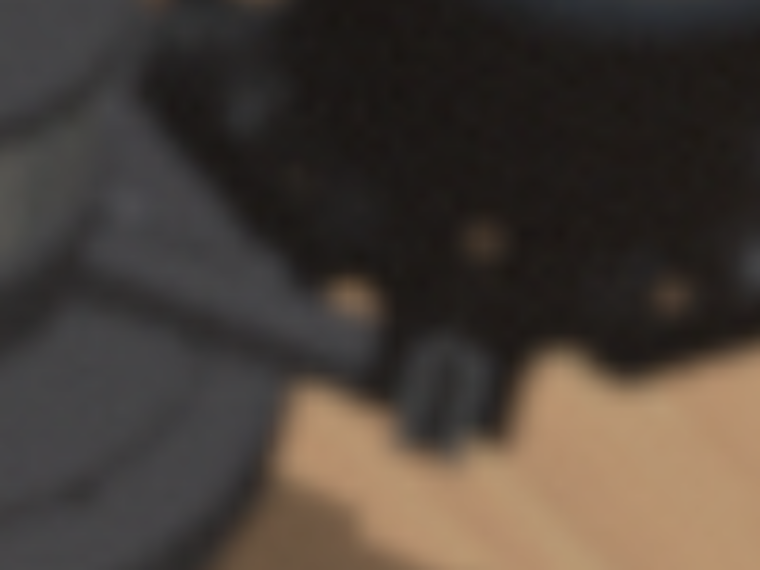

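The lantern has not turned: its bar is still at 29.8°. The fingers went over the lever at scene pixel (400,322). Depth shows their ends at about z 60–65, higher than I assumed. I'll go back, go lower, and measure the tips there.

```bash
python3 nav.py 529.8 295.3 54.4 -59.8
```

```text
t 6.5 pos [496.6 277.   54.4] yaw -46.67 tilt z [ 2.e-04  1.e-04 -1.e+00] F [0.06 0.68 0.48] open 0.0 q [0.4  0.64 1.66 0.   0.85 1.22]
shift cm [ 0.94 -3.67  0.  ] rot [-2.000e-04 -0.000e+00  2.292e-01]
```

Call:
arm_command(increments=[[[0.2,-0.9,0],[0,0,0.06],0],[[0.45,-1.8,0],[0,0,0.12],0],[[0.7,-2.7,0],[0,0,0.18],0],[[0.94,-3.67,0],[0,0,0.229],0],[[0.94,-3.67,0],[0,0,0.229],0]])

```text
t: 7.12
position: [530.1, 295.6, 54.4]
tcp_rot: [0.867, -0.498, 0.0, -0.0]
wrist_force: [-0.1, 0.7, -0.3]
opening: 0.0
```

Call:
arm_command(increments=[[[0,0,0.6],[0,0,0],0],[[0,0,1.3],[0,0,0],0],[[0,0,1.9],[0,0,0],0],[[0,0,1.9],[0,0,0],0]])

```text
t: 7.62
position: [529.1, 295.1, 34.7]
tcp_rot: [0.867, -0.498, -0.0, 0.0]
wrist_force: [1.0, 0.5, -0.3]
opening: -0.0
```

```bash
python3 st.py
python3 - <<'E'
from cell import *
from h import *
s=snapshot("scene");o=get_obs();p=o["position"]
P,u,v=pts(s,np.ones((480,640),bool))
D=np.hypot(P[:,0]-p[0],P[:,1]-p[1])
Q=P[(D<60)&(P[:,2]>5)]
for z in range(5,110,8):
    q=Q[(Q[:,2]>=z)&(Q[:,2]<z+8)]
    if len(q):print(z,len(q),q.mean(0).round(0),q.min(0).round(0),q.max(0).round(0))
cv2.imwrite("pics/scene5.png",cv2.resize(s["color"][250:370,320:480,::-1],None,fx=4.5,fy=4.5,interpolation=cv2.INTER_CUBIC))
E
```

```text
t 7.625 tool F [ 0.07 -1.17  0.28] pos [529.1 295.1  34.7] yaw -59.75
axis in tool [105.1  31.3  34.7] torque [-0.    0.01 -0.02]
5 41 [551. 271.   9.] [509. 259.   5.] [580. 343.  13.]
13 32 [553. 265.  17.] [519. 258.  13.] [579. 268.  21.]
21 124 [551. 258.  27.] [521. 245.  21.] [579. 267.  29.]
29 52 [553. 256.  31.] [530. 238.  29.] [577. 267.  37.]
37 72 [547. 249.  41.] [532. 237.  38.] [569. 305.  44.]
45 24 [536. 296.  50.] [507. 240.  46.] [543. 310.  53.]
53 22 [536. 297.  57.] [525. 251.  53.] [542. 309.  61.]
61 24 [537. 301.  64.] [529. 288.  61.] [542. 312.  69.]
69 25 [535. 298.  73.] [520. 288.  69.] [544. 310.  77.]
77 32 [536. 302.  81.] [522. 283.  77.] [546. 322.  85.]
85 83 [536. 299.  90.] [509. 262.  85.] [557. 332.  93.]
93 108 [533. 299.  96.] [505. 263.  93.] [560. 336. 101.]
101 65 [538. 302. 105.] [507. 262. 101.] [562. 340. 109.]
109 102 [538. 301. 113.] [507. 256. 109.] [567. 348. 117.]
```

View pics/scene5.png

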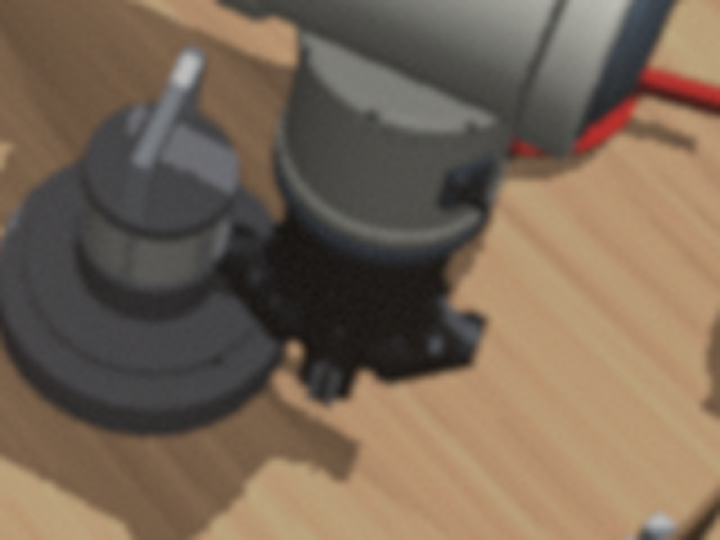

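The fingers now show down to z≈41 with the TCP at 34.7, so the tips really sit about 5 mm behind the TCP when shut. I'll go 8 mm lower and then approach the lever.

Call:
arm_command(increments=[[[0,0,0.4],[0,0,0],0],[[0,0,0.8],[0,0,0],0],[[0,0.5,0.8],[0,0,0],0],[[0,1.0,0.8],[0,0,0],0],[[0,1.0,0.8],[0,0,0],0]])

```text
t: 8.3
position: [520.5, 290.0, 27.5]
tcp_rot: [0.867, -0.498, -0.0, 0.0]
wrist_force: [0.5, -0.3, -0.5]
opening: -0.2
```

Call:
arm_command(increments=[[[-0.05,0.32,0],[0,0,-0.03],0],[[-0.1,0.63,0],[0,0,-0.06],0],[[-0.12,0.95,0],[0,0,-0.09],0],[[-0.14,1.26,0],[0,0,-0.12],0],[[-0.14,1.26,0],[0,0,-0.12],0]])

```text
t: 8.93
position: [509.1, 285.0, 27.4]
tcp_rot: [0.896, -0.445, -0.0, 0.0]
wrist_force: [0.3, 0.1, -0.3]
opening: 0.1
```

```bash
cat >> st.py <<'E'
s=snapshot("scene")
P,u,v=pts(s,np.ones((480,640),bool));D=np.hypot(P[:,0]-555,P[:,1]-188.5)
Q=P[(P[:,2]>162)&(P[:,2]<185)&(D<42)]
c=cv2.fitLine(Q[:,:2].astype(np.float32),cv2.DIST_HUBER,0,.01,.01).ravel()
print("bar",len(Q),"angle",np.degrees(np.arctan2(c[1],c[0])).round(1),"c",Q.mean(0).round(1))
E
python3 st.py
```

```text
t 8.925 tool F [ 0.11 -0.3   0.35] pos [509.1 285.   27.4] yaw -52.84
axis in tool [104.6  21.7  27.4] torque [-0.01 -0.08 -0.01]
bar 165 angle 33.9 c [557.6 190.7 173. ]
```

The bar has turned to 33.9°, so the lever is engaged. I'll keep pushing.

Call:
arm_command(increments=[[[-0.08,0.42,0],[0,0,-0.04],0],[[-0.14,0.84,0],[0,0,-0.08],0],[[-0.18,1.2,0],[0,0,-0.115],0],[[-0.21,1.59,0],[0,0,-0.15],0],[[-0.21,1.59,0],[0,0,-0.15],0]])

```text
t: 9.6
position: [495.1, 277.0, 27.4]
tcp_rot: [0.926, -0.377, -0.0, 0.0]
wrist_force: [-0.0, 0.3, -0.1]
opening: -0.1
```

```bash
python3 st.py
```

```text
t 9.6 tool F [-0.21 -0.21  0.14] pos [495.1 277.   27.4] yaw -44.27
axis in tool [104.6  21.6  27.4] torque [ 0.04 -0.03  0.02]
bar 154 angle 41.9 c [556.7 190.  173.4]
```

Call:
arm_command(increments=[[[-0.05,0.26,0],[0,0,-0.025],0],[[-0.1,0.52,0],[0,0,-0.05],0],[[-0.1,0.52,0],[0,0,-0.05],0]])

```text
t: 10.02
position: [490.8, 274.0, 27.4]
tcp_rot: [0.935, -0.353, -0.0, 0.0]
wrist_force: [0.1, 0.1, -0.5]
opening: 0.3
```

Call:
arm_command(increments=[[[-0.05,0.26,0],[0,0,-0.025],0],[[-0.1,0.52,0],[0,0,-0.05],0],[[-0.1,0.52,0],[0,0,-0.05],0]])

```text
t: 10.4
position: [486.6, 270.7, 27.4]
tcp_rot: [0.944, -0.33, -0.0, 0.0]
wrist_force: [-0.1, 0.7, 0.3]
opening: 0.6
```

Call:
arm_command(increments=[[[-0.05,0.26,0],[0,0,-0.025],0],[[-0.1,0.52,0],[0,0,-0.05],0],[[-0.1,0.52,0],[0,0,-0.05],0]])

```text
t: 10.78
position: [482.6, 267.3, 27.4]
tcp_rot: [0.952, -0.306, -0.0, 0.0]
wrist_force: [-0.2, 0.4, 0.7]
opening: -0.0
```

Call:
arm_command(increments=[[[-0.05,0.26,0],[0,0,-0.025],0],[[-0.1,0.52,0],[0,0,-0.05],0],[[-0.1,0.52,0],[0,0,-0.05],0]])

```text
t: 11.15
position: [478.8, 263.6, 27.4]
tcp_rot: [0.959, -0.282, -0.0, 0.0]
wrist_force: [-0.1, -0.9, -0.4]
opening: -0.1
```

```bash
python3 st.py
```

```text
t 11.15 tool F [0.43 0.78 0.38] pos [478.8 263.6  27.4] yaw -32.8
axis in tool [104.7  21.9  27.4] torque [-0.02  0.03  0.04]
bar 160 angle 53.8 c [556.4 190.5 173. ]
```

Call:
arm_command(increments=[[[-0.05,0.26,0],[0,0,-0.025],0],[[-0.1,0.52,0],[0,0,-0.05],0],[[-0.1,0.52,0],[0,0,-0.05],0]])

```text
t: 11.58
position: [475.1, 259.8, 27.4]
tcp_rot: [0.966, -0.258, -0.0, 0.0]
wrist_force: [-0.1, 0.6, 0.1]
opening: -0.2
```

Call:
arm_command(increments=[[[-0.05,0.26,0],[0,0,-0.025],0],[[-0.1,0.52,0],[0,0,-0.05],0],[[-0.1,0.52,0],[0,0,-0.05],0]])

```text
t: 11.95
position: [471.7, 255.8, 27.4]
tcp_rot: [0.972, -0.234, -0.0, 0.0]
wrist_force: [0.5, 0.5, 0.3]
opening: 0.0
```

Call:
arm_command(increments=[[[-0.05,0.26,0],[0,0,-0.025],0],[[-0.1,0.52,0],[0,0,-0.05],0],[[-0.1,0.52,0],[0,0,-0.05],0]])

```text
t: 12.32
position: [468.4, 251.6, 27.4]
tcp_rot: [0.978, -0.21, -0.0, 0.0]
wrist_force: [-0.1, 0.4, 0.3]
opening: -0.0
```

Call:
arm_command(increments=[[[-0.05,0.26,0],[0,0,-0.025],0],[[-0.1,0.52,0],[0,0,-0.05],0],[[-0.1,0.52,0],[0,0,-0.05],0]])

```text
t: 12.7
position: [465.4, 247.3, 27.4]
tcp_rot: [0.983, -0.185, -0.0, 0.0]
wrist_force: [0.6, -0.0, 0.3]
opening: 0.3
```

Call:
arm_command(increments=[[[-0.05,0.26,0],[0,0,-0.025],0],[[-0.1,0.52,0],[0,0,-0.05],0],[[-0.1,0.52,0],[0,0,-0.05],0]])

```text
t: 13.08
position: [462.6, 242.8, 27.4]
tcp_rot: [0.987, -0.161, -0.0, 0.0]
wrist_force: [0.2, 0.1, -0.4]
opening: -0.4
```

```bash
python3 st.py
```

```text
t 13.075 tool F [ 0.17 -0.12  0.4 ] pos [462.6 242.8  27.4] yaw -18.48
axis in tool [104.9  22.2  27.4] torque [ 0.01 -0.02  0.04]
bar 181 angle 68.2 c [556.5 190.6 172.6]
```

Call:
arm_command(increments=[[[-0.05,0.26,0],[0,0,-0.025],0],[[-0.1,0.52,0],[0,0,-0.05],0],[[-0.1,0.52,0],[0,0,-0.05],0]])

```text
t: 13.5
position: [460.0, 238.2, 27.4]
tcp_rot: [0.991, -0.136, -0.0, 0.0]
wrist_force: [0.2, -0.1, -0.3]
opening: 0.4
```

Call:
arm_command(increments=[[[-0.05,0.26,0],[0,0,-0.025],0],[[-0.1,0.52,0],[0,0,-0.05],0],[[-0.1,0.52,0],[0,0,-0.05],0]])

```text
t: 13.88
position: [457.7, 233.4, 27.4]
tcp_rot: [0.994, -0.111, -0.0, 0.0]
wrist_force: [0.3, -0.3, 0.5]
opening: 0.4
```

Call:
arm_command(increments=[[[-0.05,0.26,0],[0,0,-0.025],0],[[-0.1,0.52,0],[0,0,-0.05],0],[[-0.1,0.52,0],[0,0,-0.05],0]])

```text
t: 14.25
position: [455.5, 228.6, 27.4]
tcp_rot: [0.996, -0.086, -0.0, 0.0]
wrist_force: [0.0, 1.1, -0.2]
opening: -0.2
```

Call:
arm_command(increments=[[[-0.05,0.26,0],[0,0,-0.025],0],[[-0.1,0.52,0],[0,0,-0.05],0],[[-0.1,0.52,0],[0,0,-0.05],0]])

```text
t: 14.62
position: [453.7, 223.6, 27.4]
tcp_rot: [0.998, -0.061, -0.0, 0.0]
wrist_force: [0.4, -0.6, 0.0]
opening: -0.1
```

Call:
arm_command(increments=[[[-0.05,0.26,0],[0,0,-0.025],0],[[-0.1,0.52,0],[0,0,-0.05],0],[[-0.1,0.52,0],[0,0,-0.05],0]])

```text
t: 15.0
position: [452.1, 218.6, 27.4]
tcp_rot: [0.999, -0.036, -0.0, 0.0]
wrist_force: [0.1, -0.3, 0.6]
opening: -0.1
```

```bash
python3 st.py
```

```text
t 15.0 tool F [ 0.12  0.3  -0.58] pos [452.1 218.6  27.4] yaw -4.16
axis in tool [104.9  22.6  27.4] torque [-0.01  0.    0.02]
bar 194 angle 82.2 c [555.9 189.3 172.2]
```

Call:
arm_command(increments=[[[-0.05,0.26,0],[0,0,-0.025],0],[[-0.1,0.52,0],[0,0,-0.05],0],[[-0.1,0.52,0],[0,0,-0.05],0]])

```text
t: 15.42
position: [450.7, 213.5, 27.4]
tcp_rot: [1.0, -0.011, -0.0, 0.0]
wrist_force: [0.7, 0.3, -1.0]
opening: 0.3
```

Call:
arm_command(increments=[[[-0.05,0.26,0],[0,0,-0.025],0],[[-0.1,0.52,0],[0,0,-0.05],0],[[-0.1,0.52,0],[0,0,-0.05],0]])

```text
t: 15.8
position: [449.6, 208.3, 27.4]
tcp_rot: [1.0, 0.014, -0.0, 0.0]
wrist_force: [-0.3, -0.1, 0.7]
opening: 0.2
```

Call:
arm_command(increments=[[[-0.05,0.26,0],[0,0,-0.025],0],[[-0.1,0.52,0],[0,0,-0.05],0],[[-0.1,0.52,0],[0,0,-0.05],0]])

```text
t: 16.18
position: [448.8, 203.1, 27.4]
tcp_rot: [0.999, 0.039, -0.0, 0.0]
wrist_force: [0.1, 0.5, 0.6]
opening: 0.1
```

Call:
arm_command(increments=[[[-0.05,0.26,0],[0,0,-0.025],0],[[-0.1,0.52,0],[0,0,-0.05],0],[[-0.1,0.52,0],[0,0,-0.05],0]])

```text
t: 16.55
position: [448.2, 197.8, 27.4]
tcp_rot: [0.998, 0.064, -0.0, 0.0]
wrist_force: [-1.0, -0.2, -0.4]
opening: -0.1
```

Call:
arm_command(increments=[[[-0.05,0.26,0],[0,0,-0.025],0],[[-0.1,0.52,0],[0,0,-0.05],0],[[-0.1,0.52,0],[0,0,-0.05],0]])

```text
t: 16.92
position: [447.9, 192.6, 27.4]
tcp_rot: [0.996, 0.089, -0.0, 0.0]
wrist_force: [0.9, 0.7, -0.1]
opening: 0.1
```

```bash
python3 st.py
```

```text
t 16.925 tool F [ 1.02 -0.49  0.15] pos [447.9 192.6  27.4] yaw 10.16
axis in tool [104.7  22.9  27.4] torque [-0.01 -0.01  0.03]
bar 214 angle -83.8 c [555.9 188.6 171.9]
```

Call:
arm_command(increments=[[[-0.05,0.26,0],[0,0,-0.025],0],[[-0.1,0.52,0],[0,0,-0.05],0],[[-0.1,0.52,0],[0,0,-0.05],0]])

```text
t: 17.35
position: [447.8, 187.3, 27.4]
tcp_rot: [0.994, 0.113, 0.0, 0.0]
wrist_force: [0.1, 0.2, 0.1]
opening: -0.1
```

Call:
arm_command(increments=[[[-0.05,0.26,0],[0,0,-0.025],0],[[-0.1,0.52,0],[0,0,-0.05],0],[[-0.1,0.52,0],[0,0,-0.05],0]])

```text
t: 17.73
position: [448.0, 182.0, 27.4]
tcp_rot: [0.99, 0.138, -0.0, 0.0]
wrist_force: [-0.1, 0.2, -0.5]
opening: -0.0
```

Call:
arm_command(increments=[[[-0.05,0.26,0],[0,0,-0.025],0],[[-0.1,0.52,0],[0,0,-0.05],0],[[-0.1,0.52,0],[0,0,-0.05],0]])

```text
t: 18.1
position: [448.5, 176.7, 27.4]
tcp_rot: [0.987, 0.163, -0.0, 0.0]
wrist_force: [-0.4, -0.4, 0.4]
opening: 0.0
```

```bash
python3 st.py
```

```text
t 18.1 tool F [-0.5   0.24 -0.42] pos [448.5 176.7  27.4] yaw 18.76
axis in tool [104.6  23.1  27.4] torque [ 0.   -0.    0.01]
bar 221 angle -75.0 c [556.1 189.3 172. ]
```

Call:
arm_command(increments=[[[-0.05,0.26,0],[0,0,-0.025],0],[[-0.1,0.52,0],[0,0,-0.05],0],[[-0.1,0.52,0],[0,0,-0.05],0]])

```text
t: 18.52
position: [449.2, 171.4, 27.4]
tcp_rot: [0.982, 0.188, -0.0, 0.0]
wrist_force: [0.4, 0.3, -0.2]
opening: 0.1
```

Call:
arm_command(increments=[[[-0.05,0.26,0],[0,0,-0.025],0],[[-0.1,0.52,0],[0,0,-0.05],0],[[-0.1,0.52,0],[0,0,-0.05],0]])

```text
t: 18.9
position: [450.4, 166.4, 27.4]
tcp_rot: [0.977, 0.212, 0.0, -0.0]
wrist_force: [0.9, 0.8, -0.1]
opening: 0.0
```

```bash
python3 st.py
python3 - <<'E'
from cell import *
from h import *
for n in("scene","top"):
    s=snapshot(n);cv2.imwrite(f"pics/{n}6.png",s["color"][:,:,::-1])
a=cv2.imread("pics/scene6.png")[230:360,280:460]
cv2.imwrite("pics/scene6c.png",cv2.resize(a,None,fx=4.4,fy=4.4,interpolation=cv2.INTER_CUBIC))
E
```

```text
t 18.9 tool F [ 1.18 -0.33  0.08] pos [450.4 166.4  27.4] yaw 24.49
axis in tool [104.3  23.2  27.5] torque [ 0.22 -0.11  0.02]
bar 223 angle -70.7 c [556.9 188.9 171.8]
```

View pics/scene6c.png

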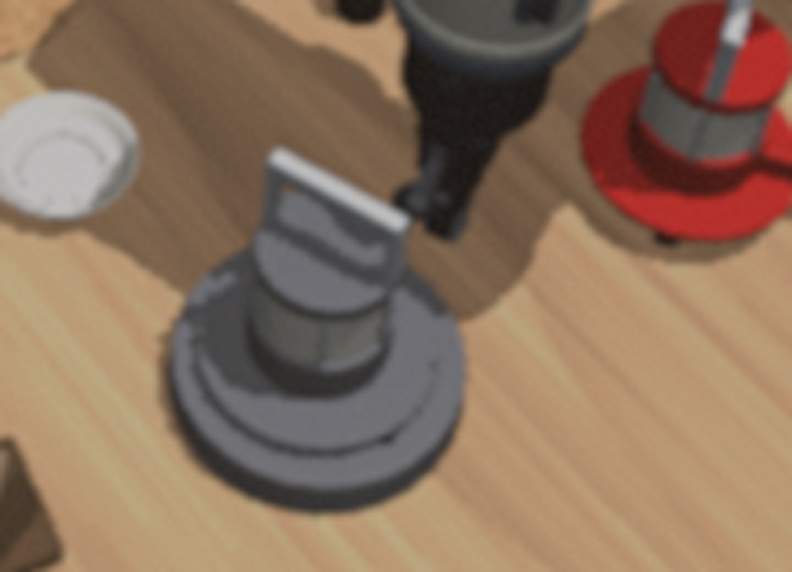

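```bash
for i in 1 2 3; do python3 st.py; done
```

```text
t 19.05 tool F [-0.09 -1.14 -0.43] pos [450.1 166.4  27.4] yaw 24.45
axis in tool [104.6  23.3  27.4] torque [ 0.17 -0.02  0.01]
bar 225 angle -69.8 c [556.8 189.2 171.6]
t 19.1 tool F [-0.14 -0.42  0.44] pos [450.1 166.5  27.4] yaw 24.46
axis in tool [104.6  23.4  27.3] torque [ 0.15 -0.02  0.04]
bar 224 angle -70.2 c [557.  188.7 171.8]
t 19.15 tool F [ 0.69 -0.34 -0.19] pos [450.1 166.5  27.4] yaw 24.46
axis in tool [104.6  23.4  27.4] torque [ 0.13 -0.02  0.08]
bar 224 angle -69.9 c [556.8 189.1 171.6]
```

The torque has risen from about 0 to 0.15 N·m, so the stop is just starting to bite at about 1 N. I'll take small steps from here.

Call:
arm_command(increments=[[[-0.02,0.1,0],[0,0,-0.01],0],[[-0.04,0.21,0],[0,0,-0.02],0],[[-0.04,0.21,0],[0,0,-0.02],0],[[-0.04,0.21,0],[0,0,-0.02],0]])

```text
t: 19.7
position: [450.5, 164.5, 27.4]
tcp_rot: [0.975, 0.222, -0.0, -0.0]
wrist_force: [-1.7, 5.2, 1.5]
opening: -0.1
```

```bash
for i in 1 2 3; do python3 st.py; done
```

```text
t 19.7 tool F [ 0.75 -5.4  -1.53] pos [450.5 164.5  27.4] yaw 25.63
axis in tool [104.6  23.6  27.3] torque [ 0.73  0.17 -0.05]
bar 224 angle -68.9 c [557.  188.9 171.9]
t 19.75 tool F [ 1.16 -5.61 -0.56] pos [450.5 164.5  27.4] yaw 25.63
axis in tool [104.6  23.5  27.4] torque [ 0.76  0.14 -0.02]
bar 221 angle -69.0 c [557.2 188.2 171.8]
t 19.8 tool F [ 1.51 -4.58 -0.67] pos [450.5 164.5  27.4] yaw 25.63
axis in tool [104.6  23.6  27.3] torque [ 0.74  0.22 -0.03]
bar 225 angle -68.7 c [557.1 188.7 171.7]
```

Call:
arm_command(increments=[[[-0.01,0.08,0],[0,0,-0.007],0],[[-0.01,0.08,0],[0,0,-0.007],0],[[-0.01,0.08,0],[0,0,-0.007],0]])

```text
t: 20.23
position: [450.6, 163.8, 27.4]
tcp_rot: [0.974, 0.225, -0.0, -0.0]
wrist_force: [-3.0, 6.2, 1.2]
opening: 0.2
```

```bash
for i in 1 2 ; do python3 st.py; done
```

```text
t 20.225 tool F [ 0.01 -6.91 -1.2 ] pos [450.6 163.8  27.4] yaw 26.03
axis in tool [104.6  23.6  27.3] torque [ 0.99  0.32 -0.06]
bar 225 angle -69.0 c [557.2 188.2 171.7]
t 20.275 tool F [ 0.87 -7.04 -0.72] pos [450.6 163.8  27.3] yaw 26.03
axis in tool [104.6  23.6  27.3] torque [ 0.97  0.29 -0.02]
bar 224 angle -67.8 c [557.4 187.7 171.7]
```

The stop is felt at about 7 N, in range. I'll back off tangentially, then rise.

Call:
arm_command(increments=[[[-0.2,-1.0,0],[0,0,0],0],[[-0.5,-2.5,0],[0,0,0],0],[[-0.5,-2.5,-4.0],[0,0,0],0],[[-0.5,-2.5,-9.0],[0,0,0],0],[[-0.5,-2.5,-14.0],[0,0,0],0]])

```text
t: 20.95
position: [434.4, 184.4, 168.8]
tcp_rot: [0.974, 0.225, -0.0, 0.0]
wrist_force: [1.5, -0.2, 0.4]
opening: 0.2
```

Call:
arm_command(increments=[[[0,0,-4.0],[0,0,0.03],1],[[0,0,-8.0],[0,0,0.079],1],[[0,0,-8.5],[0,0,0.079],1],[[0,0,-8.5],[0,0,0.079],1],[[0,0,-8.5],[0,0,0.079],1]])

```text
t: 21.58
position: [434.7, 183.9, 251.1]
tcp_rot: [0.982, 0.187, -0.001, 0.0]
wrist_force: [-0.0, -0.3, 0.3]
opening: 85.4
```

```bash
python3 - <<'E'
from cell import *
from h import *
a=get_obs()["position"]
for n in("scene","top"):
    s=snapshot(n);cv2.imwrite(f"pics/{n}7.png",s["color"][:,:,::-1])
    P,u,v=pts(s,np.ones((480,640),bool));D=np.hypot(P[:,0]-555,P[:,1]-188.5)
    Q=P[(P[:,2]>164)&(P[:,2]<182)&(D<42)]
    if len(Q)>10:
        print(n,len(Q),cv2.minAreaRect(Q[:,:2].astype(np.float32)),np.median(Q[:,2]))
    D=np.hypot(P[:,0]-a[0],P[:,1]-a[1]);Q=P[(D<70)&(P[:,2]>190)]
    for z in range(190,330,8):
        q=Q[(Q[:,2]>=z)&(Q[:,2]<z+8)]
        if len(q) and n=="scene":print(z,len(q),q.min(0).round(0),q.max(0).round(0))
    print([(round(d["conf"],2),d["point"].round(1) if hasattr(d["point"],"round") else d["point"]) for d in mark_of(n,"lamp_handle")])
    print([(round(d["conf"],2),d["point"].round(1) if hasattr(d["point"],"round") else d["point"]) for d in mark_of(n,"lamp_lever")])
E
python3 nav.py 555.5 188.6 260 21.5
```

```text
scene 215 ((555.8960571289062, 187.34893798828125), (11.768196105957031, 74.0553207397461), 18.634050369262695) 172.92180273918268
262 3 [392. 174. 269.] [478. 209. 270.]
270 31 [385. 168. 270.] [487. 213. 278.]
278 52 [384. 169. 278.] [490. 212. 286.]
286 41 [388. 173. 287.] [490. 214. 294.]
294 26 [386. 174. 294.] [490. 213. 302.]
302 15 [386. 172. 303.] [480. 214. 309.]
310 15 [381. 174. 311.] [495. 220. 317.]
318 53 [395. 179. 318.] [502. 222. 326.]
326 42 [394. 181. 326.] [499. 220. 334.]
[(0.94, [556.7, 185.8, 172.6]), (0.73, [294.6, 203.8, 156.0]), (0.7, [285.2, 436.1, 156.4])]
[(0.81, [464.9, 155.4, 50.9]), (0.58, [283.8, 529.6, 41.5]), (0.57, [240.2, 280.1, 35.4])]
top 136 ((554.9091796875, 185.92662048339844), (10.589158058166504, 72.52030181884766), 19.84772300720215) 172.29502059368247
[(0.87, [289.7, 438.9, 158.7]), (0.76, [293.6, 205.7, 157.6]), (0.69, [552.7, 182.9, 165.2])]
[(0.86, [242.9, 279.5, 39.3]), (0.76, [285.5, 533.3, 40.5])]
t 21.875 pos [435.3 183.8 252. ] yaw 21.48 tilt z [-8.e-04 -2.e-04 -1.e+00] F [-0.36  0.43  0.52] open 85.5 q [ 0.27  0.25  1.67 -0.    1.22 -0.1 ]
shift cm [11.36  3.96 -0.81] rot [-0.0001  0.0008 -0.0003]
```

View pics/scene7.png

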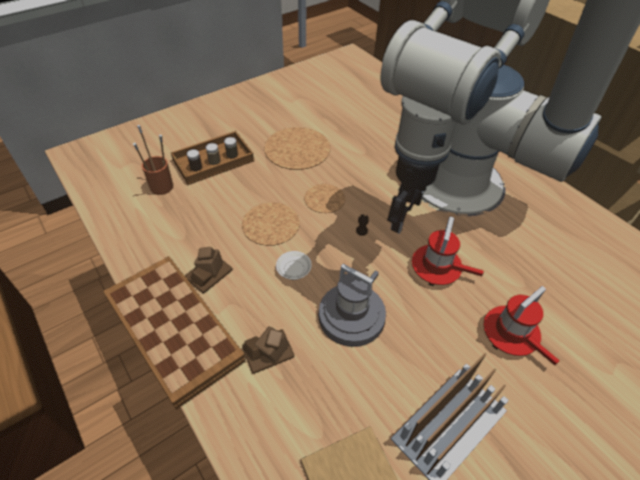

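With the jaws open, the tips are about 17 mm behind the TCP. The bar at scene pixel (357,276) is now at about 110°, centre about (555.3,187). I'll move over it.

Call:
arm_command(increments=[[[3.5,1.3,0],[0,0,0.01],1],[[7.5,2.7,0],[0,0,0.02],1],[[11.28,4.1,0],[0,0,0.026],1],[[11.28,4.1,0],[0,0,0.026],1],[[11.28,4.1,0],[0,0,0.026],1]])

```text
t: 22.5
position: [554.9, 187.0, 251.9]
tcp_rot: [0.985, 0.174, -0.001, -0.0]
wrist_force: [0.3, 0.1, 0.1]
opening: 85.6
```

```bash
python3 nav.py 555.3 187 142 20
```

```text
t 22.5 pos [554.9 187.  251.9] yaw 19.99 tilt z [-1.1e-03 -2.0e-04 -1.0e+00] F [0.33 0.06 0.1 ] open 85.6 q [ 0.22  0.42  1.41  0.    1.32 -0.13]
shift cm [5.000e-02 1.000e-02 1.099e+01] rot [-0.0002  0.0011 -0.0001]
```

Call:
arm_command(increments=[[[0,0,2.5],[0,0,0],1],[[0,0,5.5],[0,0,0],1],[[0,0,8.5],[0,0,0],1],[[0,0,10.9],[0,0,0],1],[[0,0,10.9],[0,0,0],1]])

```text
t: 23.12
position: [553.7, 186.9, 142.3]
tcp_rot: [0.985, 0.174, -0.002, 0.0]
wrist_force: [-0.0, -0.9, -0.1]
opening: 85.1
```

```bash
python3 nav.py 555.3 187 142 20
python3 - <<'E'
from cell import *
from h import *
s=snapshot("scene");cv2.imwrite("pics/scene8.png",cv2.resize(s["color"][200:350,270:450,::-1],None,fx=4,fy=4,interpolation=cv2.INTER_CUBIC))
E
```

```text
t 23.125 pos [553.7 186.9 142.3] yaw 20.02 tilt z [-3.2e-03 -7.0e-04 -1.0e+00] F [-0.02 -0.95 -0.11] open 85.1 q [ 0.22  0.53  1.54  0.    1.07 -0.13]
shift cm [0.16 0.05 0.03] rot [-0.0004  0.0033  0.0003]
```

View pics/scene8.png

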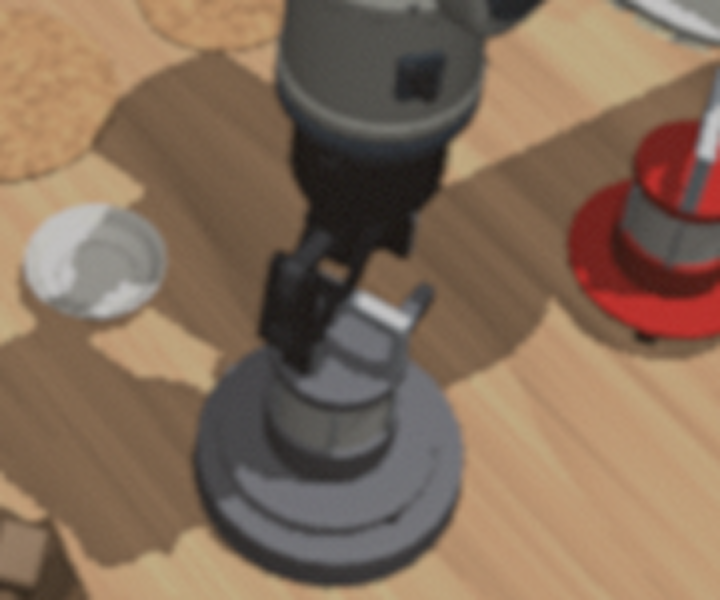

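The fingers straddle the bar at crop pixel (380,312). I'll close at moderate force.

Call:
arm_command(increments=[[[0.1,0,0],[0,0,0],0.4],[[0.1,0,0],[0,0,0],0.1],[[0.1,0,0],[0,0,0],0],[[0.1,0,0],[0,0,0],0],[[0.1,0,0],[0,0,0],0]], force=40)

```text
t: 23.8
position: [556.1, 187.4, 143.6]
tcp_rot: [0.985, 0.174, -0.0, -0.0]
wrist_force: [-2.5, -1.1, 6.3]
opening: 9.4
```

Call:
arm_command(increments=[[[0,0,0],[0,0,0],0],[[0,0,0],[0,0,0],0]], force=50)

```text
t: 24.05
position: [556.2, 187.3, 143.6]
tcp_rot: [0.985, 0.174, -0.0, 0.0]
wrist_force: [-3.4, -0.6, 6.6]
opening: 9.2
```

```bash
python3 st.py
python3 - <<'E'
from cell import *
from h import *
s=snapshot("scene");cv2.imwrite("pics/scene9.png",cv2.resize(s["color"][200:350,270:450,::-1],None,fx=4,fy=4,interpolation=cv2.INTER_CUBIC))
E
```

```text
t 24.05 tool F [-3.41 -0.61 -6.56] pos [556.2 187.3 143.6] yaw 19.99
axis in tool [ -0.6  -1.5 143.6] torque [-0.14  0.58 -0.11]
bar 147 angle -70.6 c [555.3 202.4 172.3]
```

View pics/scene9.png

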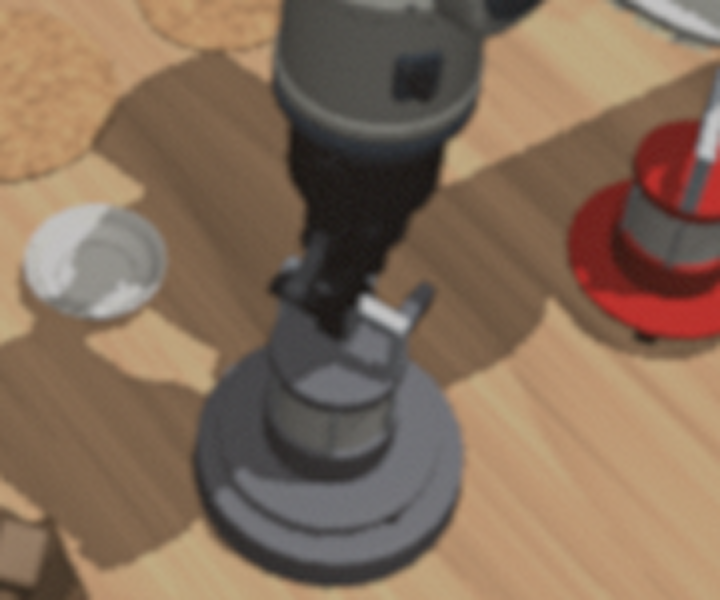

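Gripped, opening 9.2 mm. I'll lift slowly.

Call:
arm_command(increments=[[[0,0,-0.2],[0,0,0],0],[[0,0,-0.4],[0,0,0],0],[[0,0,-0.7],[0,0,0],0],[[0,0,-1.0],[0,0,0],0],[[0,0,-1.0],[0,0,0],0]])

```text
t: 24.78
position: [556.5, 187.5, 153.7]
tcp_rot: [0.985, 0.174, 0.0, -0.0]
wrist_force: [-0.9, -0.0, -4.0]
opening: 8.9
```

```bash
python3 st.py
```

```text
t 24.775 tool F [-0.87 -0.31  3.96] pos [556.5 187.5 153.7] yaw 20.0
axis in tool [ -1.1  -1.5 153.7] torque [-0.01  0.18 -0.06]
bar 132 angle -51.0 c [557.5 204.8 176.9]
```

It comes up freely at about 4 N, which is its weight. I'll raise it more.

Call:
arm_command(increments=[[[0,0,-1.0],[0,0,0],0],[[0,0,-2.5],[0,0,0],0],[[0,0,-4.5],[0,0,0],0],[[0,0,-6.5],[0,0,0],0],[[0,0,-8.0],[0,0,0],0]])

```text
t: 25.45
position: [556.8, 187.5, 235.3]
tcp_rot: [0.985, 0.174, 0.001, -0.0]
wrist_force: [-0.3, 0.3, -5.7]
opening: 9.7
```

```bash
python3 nav.py 555.5 -174.6 230 20
python3 - <<'E'
from cell import *
from h import *
s=snapshot("scene");cv2.imwrite("pics/scene10.png",cv2.resize(s["color"][170:350,250:450,::-1],None,fx=3.3,fy=3.3,interpolation=cv2.INTER_CUBIC))
E
```

```text
t 25.45 pos [556.8 187.5 235.3] yaw 20.0 tilt z [ 1.8e-03  4.0e-04 -1.0e+00] F [-0.29  0.33 -5.72] open 9.7 q [ 0.22  0.43  1.43 -0.    1.28 -0.13]
shift cm [-12.51  33.98   0.52] rot [ 0.0003 -0.0018 -0.    ]
```

View pics/scene10.png

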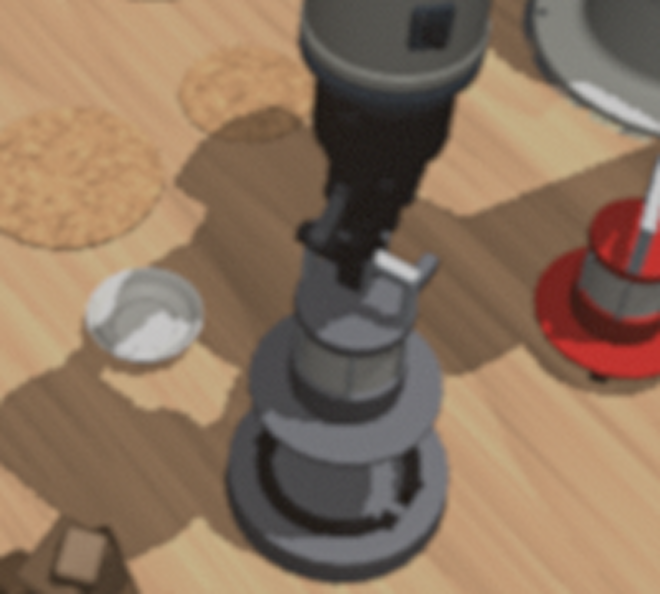

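The lantern hangs upright and clear of the dock. I'll carry it over the mat.

Call:
arm_command(increments=[[[-0.4,1.2,0],[0,0,0],0],[[-1.2,3.2,0],[0,0,0],0],[[-2.2,6.0,0],[0,0,0],0],[[-3.3,9.0,0],[0,0,0],0],[[-4.5,12.0,0],[0,0,0],0]])

```text
t: 26.12
position: [554.4, 56.8, 232.6]
tcp_rot: [0.985, 0.173, -0.001, 0.0]
wrist_force: [1.3, -0.6, -5.8]
opening: 8.7
```

Call:
arm_command(increments=[[[-1.1,3.0,0],[0,0,0],0],[[-2.2,6.0,0],[0,0,0],0],[[-3.3,9.0,0],[0,0,0],0],[[-4.4,12.0,0],[0,0,0],0],[[-5.3,14.5,0],[0,0,0],0]])

```text
t: 26.75
position: [553.8, -97.7, 232.6]
tcp_rot: [0.985, 0.173, -0.001, -0.0]
wrist_force: [1.3, 0.1, -6.1]
opening: 8.8
```

```bash
python3 nav.py 555 -174.6 235 20
```

```text
t 26.75 pos [553.8 -97.7 232.6] yaw 19.93 tilt z [-0.0015  0.     -1.    ] F [ 1.27  0.09 -6.05] open 8.8 q [-0.28  0.4   1.49 -0.    1.25 -0.63]
shift cm [-2.51  7.28 -0.24] rot [-0.0005  0.0014 -0.0013]
```

Call:
arm_command(increments=[[[-0.9,2.5,0],[0,0,0],0],[[-1.7,4.8,0],[0,0,0],0],[[-2.3,6.5,0],[0,0,0],0],[[-2.5,7.2,0],[0,0,0],0],[[-2.5,7.2,0],[0,0,0],0]])

```text
t: 27.38
position: [555.8, -171.6, 233.1]
tcp_rot: [0.985, 0.173, -0.0, -0.0]
wrist_force: [0.2, 1.6, -5.5]
opening: 9.1
```

```bash
python3 nav.py 555 -174.6 150 20;  python3 - <<'E'
from cell import *
from h import *
for n in("scene","top"):
    s=snapshot(n);cv2.imwrite(f"pics/{n}11.png",s["color"][:,:,::-1])
    P,u,v=pts(s,np.ones((480,640),bool));D=np.hypot(P[:,0]-555,P[:,1]+175)
    for lo,hi,R in((118,128,66),(195,212,46)):
        Q=P[(P[:,2]>lo)&(P[:,2]<hi)&(D<R)];
        if len(Q)>8:c,r=cv2.minEnclosingCircle(Q[:,:2].astype(np.float32));print(n,lo,len(Q),np.round(c,1),round(2*r),"plane",np.linalg.lstsq(np.c_[Q[:,:2]-[555,-175],np.ones(len(Q))],Q[:,2],rcond=None)[0].round(3))
E
```

```text
t 27.375 pos [ 555.8 -171.6  233.1] yaw 19.96 tilt z [-4.e-04  3.e-04 -1.e+00] F [ 0.19  1.6  -5.52] open 9.1 q [-0.4   0.43  1.45  0.    1.27 -0.75]
shift cm [-0.18  0.26  8.31] rot [-0.0004  0.0003 -0.0007]
scene 118 76 [ 554.9 -170.4] 129 plane [-4.00000e-03 -3.00000e-03  1.27173e+02]
scene 195 119 [ 561.7 -161. ] 71 plane [8.70000e-02 1.43000e-01 1.97999e+02]
top 118 153 [ 553.  -167.7] 124 plane [-6.00000e-03  1.90000e-02  1.24677e+02]
top 195 20 [ 526.8 -164.1] 38 plane [8.60000e-02 3.80000e-02 2.11198e+02]
```

View pics/scene11.png

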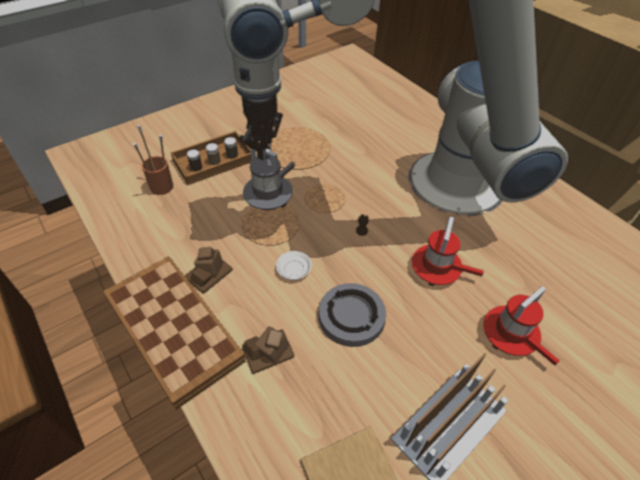

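It hangs level: the skirt plane slopes by less than 0.02 rad. I'll centre it and lower it to just above the mat.

Call:
arm_command(increments=[[[-0.1,0.2,2.0],[0,0,0],0],[[-0.2,0.35,4.0],[0,0,0],0],[[-0.2,0.35,6.5],[0,0,0],0],[[-0.2,0.35,8.5],[0,0,0],0],[[-0.2,0.35,9.0],[0,0,0],0]])

```text
t: 28.1
position: [554.8, -174.3, 142.4]
tcp_rot: [0.985, 0.174, -0.001, -0.001]
wrist_force: [0.4, 0.8, -5.2]
opening: 9.0
```

Call:
arm_command(increments=[[[0,0,0.1],[0,0,0],0],[[0,0,0.2],[0,0,0],0],[[0,0,0.3],[0,0,0],0],[[0,0,0.3],[0,0,0],0]])

```text
t: 28.6
position: [555.4, -175.4, 140.6]
tcp_rot: [0.985, 0.174, 0.0, 0.0]
wrist_force: [0.6, 0.7, -6.1]
opening: 9.3
```

```bash
python3 nav.py 555 -174.6 135.6 20
```

```text
t 28.6 pos [ 555.4 -175.4  140.6] yaw 19.99 tilt z [ 4.e-04 -1.e-04 -1.e+00] F [ 0.57  0.69 -6.12] open 9.3 q [-0.41  0.53  1.55  0.    1.06 -0.76]
shift cm [-0.02 -0.09  0.5 ] rot [ 0.0003 -0.0003 -0.0001]
```

Call:
arm_command(increments=[[[0,0,0.1],[0,0,0],0],[[0,0,0.2],[0,0,0],0],[[0,0,0.3],[0,0,0],0],[[0,0,0.3],[0,0,0],0]])

```text
t: 29.1
position: [555.3, -175.3, 137.3]
tcp_rot: [0.985, 0.174, -0.0, -0.0]
wrist_force: [0.2, -0.7, -5.9]
opening: 9.2
```

```bash
python3 nav.py 555 -174.6 135.6 20
```

```text
t 29.1 pos [ 555.3 -175.3  137.3] yaw 19.99 tilt z [-2.e-04  1.e-04 -1.e+00] F [ 0.23 -0.73 -5.92] open 9.2 q [-0.41  0.54  1.56 -0.    1.05 -0.76]
shift cm [-0.   -0.08  0.17] rot [-0.0001  0.0002 -0.0001]
```

Call:
arm_command(increments=[[[0,0,0.05],[0,0,0],0],[[0,0,0.1],[0,0,0],0],[[0,0,0.15],[0,0,0],0],[[0,0,0.2],[0,0,0],0],[[0,0,0.2],[0,0,0],0]])

```text
t: 29.72
position: [555.4, -175.3, 135.5]
tcp_rot: [0.985, 0.174, 0.0, 0.0]
wrist_force: [-1.5, -0.5, -2.7]
opening: 8.8
```

Call:
arm_command(increments=[[[0,0,0.05],[0,0,0],0],[[0,0,0.1],[0,0,0],0],[[0,0,0.1],[0,0,0],0],[[0,0,0.1],[0,0,0],0]])

```text
t: 30.22
position: [555.7, -175.5, 135.5]
tcp_rot: [0.985, 0.174, 0.001, 0.0]
wrist_force: [-5.1, 0.8, 14.1]
opening: 9.3
```

```bash
python3 nav.py
```

```text
t 30.225 pos [ 555.7 -175.5  135.5] yaw 20.0 tilt z [ 1.2e-03 -7.0e-04 -1.0e+00] F [-5.06  0.76 14.14] open 9.3 q [-0.41  0.54  1.56 -0.    1.04 -0.76]
```

Seated: the mat is now carrying it. I'll ease off 0.7 mm and then open.

Call:
arm_command(increments=[[[0,0,-0.07],[0,0,0],0],[[0,0,-0.07],[0,0,0],0],[[0,0,-0.07],[0,0,0],0]])

```text
t: 30.6
position: [555.5, -175.4, 135.5]
tcp_rot: [0.985, 0.174, 0.0, 0.0]
wrist_force: [-3.6, -0.1, 6.9]
opening: 9.0
```

Call:
arm_command(increments=[[[0,0,0],[0,0,0],0.15],[[0,0,0],[0,0,0],0.3],[[0,0,0],[0,0,0],0.6],[[0,0,0],[0,0,0],1],[[0,0,0],[0,0,0],1]])

```text
t: 31.22
position: [555.4, -175.3, 135.0]
tcp_rot: [0.985, 0.174, -0.0, -0.0]
wrist_force: [0.5, -0.7, 0.5]
opening: 78.2
```

```bash
python3 nav.py
python3 - <<'E'
from cell import *
from h import *
s=snapshot("scene");cv2.imwrite("pics/scene12.png",cv2.resize(s["color"][100:280,180:380,::-1],None,fx=3.3,fy=3.3,interpolation=cv2.INTER_CUBIC))
E
```

```text
t 31.225 pos [ 555.4 -175.3  135. ] yaw 20.0 tilt z [-1.e-04  0.e+00 -1.e+00] F [ 0.47 -0.74  0.52] open 78.2 q [-0.41  0.54  1.56 -0.    1.05 -0.76]
```

View pics/scene12.png

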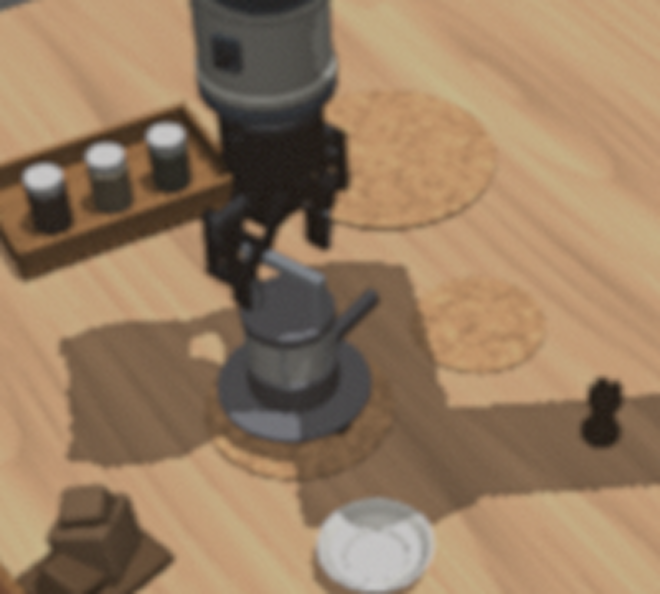

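The jaws are open and the lantern stands on the mat. I'll rise clear.

Call:
arm_command(increments=[[[0,0,-1.5],[0,0,0],1],[[0,0,-4.0],[0,0,0],1],[[0,0,-7.5],[0,0,0],1],[[0,0,-11.5],[0,0,0],1],[[0,0,-15.0],[0,0,0],1]])

```text
t: 31.9
position: [555.4, -175.3, 287.8]
tcp_rot: [0.985, 0.174, 0.001, 0.0]
wrist_force: [0.8, -1.1, 0.6]
opening: 85.3
```

Call:
arm_command(increments=[[[-4,-1,0],[0,0,0],1],[[-8,-2,0],[0,0,0],1],[[-12,-3,0],[0,0,0],1],[[-12,-3,0],[0,0,0],1],[[-12,-3,0],[0,0,0],1]])

```text
t: 32.52
position: [432.9, -188.4, 286.0]
tcp_rot: [0.985, 0.173, 0.001, 0.0]
wrist_force: [0.1, -0.2, -0.0]
opening: 85.5
```

```bash
python3 nav.py
python3 - <<'E'
from cell import *
from h import *
for n in("scene","top"):
    s=snapshot(n);cv2.imwrite(f"pics/{n}13.png",s["color"][:,:,::-1])
    P,u,v=pts(s,np.ones((480,640),bool));D=np.hypot(P[:,0]-555,P[:,1]+175)
    for lo,hi,R in((26,37,80),(112,124,50),(150,175,50)):
        Q=P[(P[:,2]>lo)&(P[:,2]<hi)&(D<R)];
        if len(Q)>8:c,r=cv2.minEnclosingCircle(Q[:,:2].astype(np.float32));print(n,lo,len(Q),np.round(c,1),round(2*r),"z",np.median(Q[:,2]).round(1),"plane",np.linalg.lstsq(np.c_[Q[:,:2]-[555,-175],np.ones(len(Q))],Q[:,2],rcond=None)[0].round(3))
    for t in["rook","dish","rock_a","lamp"]:
        print(t,[(round(d["conf"],2),np.round(d["point"],0).tolist()) for d in mark_of(n,t)])
E
```

```text
t 32.525 pos [ 432.9 -188.4  286. ] yaw 19.98 tilt z [ 1.5e-03 -7.0e-04 -1.0e+00] F [ 0.06 -0.22 -0.03] open 85.5 q [-0.54  0.22  1.62  0.    1.3  -0.89]
scene 26 672 [ 547.3 -175.1] 144 z 32.6 plane [-4.0000e-03 -0.0000e+00  3.2581e+01]
scene 112 432 [ 555.1 -173.3] 79 z 118.3 plane [-5.0000e-03 -2.0000e-02  1.1831e+02]
scene 150 164 [ 556.8 -174.9] 76 z 164.4 plane [-3.7600e-01 -1.4000e-01  1.6394e+02]
rook [(0.54, [363.0, -10.0, 0.0]), (0.23, [770.0, -114.0, 4.0])]
dish [(0.97, [590.0, -1.0, -2.0])]
rock_a [(0.85, [762.0, 154.0, -4.0]), (0.73, [770.0, -114.0, 2.0])]
lamp [(0.9, [289.0, 436.0, 2.0]), (0.77, [548.0, -176.0, -1.0]), (0.59, [292.0, 201.0, 2.0])]
top 26 758 [ 555.4 -175.5] 128 z 31.0 plane [-1.000e-03  2.000e-03  3.104e+01]
top 112 515 [ 554.9 -175.6] 76 z 117.7 plane [-5.00000e-03  7.00000e-03  1.17671e+02]
top 150 127 [ 552.6 -176.3] 73 z 164.2 plane [6.10000e-02 1.70000e-02 1.64164e+02]
rook [(0.49, [366.0, -8.0, 0.0])]
dish [(0.74, [588.0, -7.0, -0.0])]
rock_a [(0.88, [764.0, 154.0, 1.0]), (0.66, [775.0, -114.0, 0.0])]
lamp [(0.97, [288.0, 434.0, -1.0]), (0.89, [552.0, -176.0, 3.0]), (0.88, [294.0, 202.0, -2.0])]
```

View pics/scene13.png

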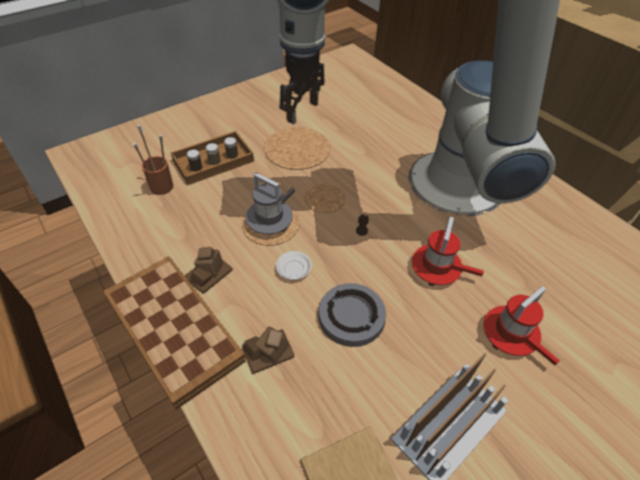

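The lantern stands upright on the mat at scene pixel (270,215). Its axis is about (555,-175.5) against a mat centre of (554,-174.7), the skirt's top reads 31–33 mm as expected, and the bystanders are unmoved. Handing in.

```bash
python3 -c "
from cell import *
print(finish_job())"
```

```text
the job is handed in; nothing more can be done
None
```

The lantern is on the cork mat, upright and released, and the job is handed in at about 33 s of the 67 s allowed.

**What I did:**
- I pushed the lever anticlockwise about 1.4 rad until it met its stop, and ended at about 7 N.
- I gripped the top bar and lifted the lantern straight off the dock.
- I set it down on the 160 mm mat and opened the jaws. The push on the mat peaked at about 20 N.
- I moved the arm clear.

**Last checks:**
- **Position:** the lantern's axis is about 1–2 mm from the mat's centre.
- **Upright:** the skirt is level to within about 0.005 rad, at the height expected for standing on the mat.
- **Robot:** the wrist force is about 0 and the gripper touches nothing.
- **Bystanders:** the rook, dish and rocks read within network accuracy of their starting places. The largest difference was about 8 mm, on one rock reading in one view compared with the other camera's start reading.

**What went wrong or disagreed:**
- The first push passed over the lever without touching it. In the pictures the fingertips sit about 5 mm behind the TCP when shut and about 17 mm behind when open, not 19 mm ahead as described. I went lower and repeated the push.
- The scene camera's circle fit of the skirt was off by about 8 mm. It also picked up lever points, and the other fits agree with each other.

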